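# Lock the swivelling board vise with its index pin

### The arm

A 7-joint arm with a two-finger parallel gripper is mounted at the origin on the work surface. World frame = base frame: x ahead of the robot, y to its left, z up, the work surface at z = 0. Lengths are in m, angles in rad, forces in N, time in s.
With the tool pointing down it reaches from about 0.4 to 0.875 m from the base axis. Payload 6.5 kg.
Tool frame: the origin (TCP) lies on the centre line of the jaws, within the pads' length; the fingertips stand 8 mm ahead of it and the grasp point (between the pads) lies 11 mm behind it; z points along the fingers, y is the direction in which the jaws open and shut (so a half turn about z gives the same grasp; the last joint's range is limited). The gripper opens to 85 mm and grips with 20 to 120 N. Pads are 22 mm wide; open, the fingers measure 114 mm over their backs; the gripper's body (76 mm by 85 mm) begins 54 mm behind the grasp point. The pads swing forward as they close: fully open they stand 13 mm farther back than shut.
Start: joints at [-1.291, 0.536, -0.004, 1.538, 0.003, 1.067, -0.071], TCP at [0.22, 0.612, 0.239] pointing down, gripper open.
Joint ranges: [-2.7, 2.7], [-0.37, 2.16], [-1.27, 1.26], [0.24, 2.4], [-1.31, 4.45], [0.19, 1.91], [-2.76, 2.76]. Speed limits (rad/s): [2.39, 2.39, 3.14, 3.14, 3.14, 3.14, 3.14].

### API

Orientations are given as [roll, pitch, yaw] about the fixed x, y, z axes, in that order (R = Rz(yaw) Ry(pitch) Rx(roll)).
In Python, from station import monitor, read_camera, manip gives the robot as it stands. The module is installed in compiled form; this text tells all that it offers.
- The arm moves only by the tool drive_tool, never from a script. Its argument "motion" is a list of rows, each an object of numbers: "tx", "ty", "tz": the shift along the tool's x, y, z in m; "ax", "ay", "az": the turn, a rotation vector about the tool's x, y, z in degrees; "claw": the opening, from 0 (shut) to 1 (fully open). In form: [{"tx": .., "ty": .., "tz": .., "ax": .., "ay": .., "az": .., "claw": ..}, ...]. A call has 1 to 20 rows; each row shifts and turns the commanded pose from where the row before left it, along the tool's axes as they then stand; what a row does not reach is not made up. A row lasts 1/8 s, in which the tool goes at most 62.5 mm and 10.7 degrees, less where a joint would pass 70% of its speed; a pose out of reach is approached as far as the arm can. A call with a gripper value outside its range is refused whole. The fingers move at their own pace and stop on an object; "force" is the grip in N (left out, the last holds). Time passes only in rows, so rows that do not move let the fingers close. It gives the time, the measured TCP pose, the force and the opening at its end, in the units of the state.
- monitor.sense(): the state, without advancing time (a new reading comes with each control period).
- read_camera(name): name is "scene" or "side" or "wrist"; returns a dict with "image" (400x640x3 uint8, red, green, blue), "vertical_fov" (degrees; the focal length in pixels is half the picture's height over the tangent of half this angle, whatever the lens; pixels are square), "cx", "cy" (the principal point, pixels), "dist_coeffs" ([k1, k2, p1, p2, k3] as OpenCV has them; the pictures are not rectified), "R" (3x3) and "t" (3): a world point X has camera coordinates R X + t; the wrist camera has in their place "hand_eye" (4x4, takes a point from camera to tool coordinates, whose origin is the TCP and whose axes are the flange's). Camera axes: x right, y down, z forward; pixel columns grow to the right and rows downward; lengths in m; the calibration is good to about 2 mm. A picture is of the moment at which its call begins: read the wrist's pose just before it. There is no depth.
- manip.sign_off(): hands the job in, once; it reports no verdict.
The state is a dict: "time": time; "joint_pos": joint angles; "joint_vel": joint speeds; "tau": joint torques, N m; "eef_pos": TCP position; "tool_rot": TCP orientation; "wrist_force": force on the tool from outside, world axes, zero at the start; "ft_torque": the same for the moment, N m; "width": finger opening in m.
Only numpy, scipy, OpenCV 4.12 (cv2) and the standard library are available. Lean on these libraries where they do the work, as an engineer would, in place of code of your own. Each camera call takes 0.05 s, during which the arm holds its last target.

### The job

Turn the little vise on its slanted swivel base until the hole in its flange lines up with the hole in the fixed lug, then take the index pin from the wooden block and pass it down through the lug and flange until it is fully home, its shoulder down on the lug. Let go of it, and leave the mug, jar and screwdriver where they are.

Things in the scene. Friction and masses are not known exactly. Their poses are not given: they have to be found in the camera images.
- base: Fixed dark steel swivel base; place and heading vary. Origin under its foot (150 x 120 x 12 mm). It carries a square plate 124 x 124 x 14 mm, slanted 30 degrees down towards this frame's -x. At the plate's higher edge stands a steel upright, 31 mm tall and 40 mm wide, with a lug: a 6 mm thick tongue reaching in over the vise's flange.
- lug_hole (a point): Centre of the 10 mm hole through the fixed lug, on the lug's upper face. z = hole and swivel axis, upward, 30 degrees off vertical; x = radially outward, up the slope; y = along the lug's width, level. Swivel axis at x = -46 mm, y = 0. Below z = 0: lug 6 mm, gap 2, flange 8, gap 1, plate 14 mm with a 10 mm hole, open below. Above z = 0 only the jaws stand up.
- head (a joint): Turn of the vise about the slanted swivel axis, rad, counter-clockwise positive seen from above along the axis; 0 = flange hole in line with lug hole. Starts at 0.5 to 1.4, so the vise must turn clockwise. Light friction (about 0.04 N m), stays where it is left, no detent.
- jaws (a point): Vise: two closed dark steel jaws, one block 20 mm thick (x), 60 mm long (y), 48 mm tall, on the flange. This point: centre of their top, on the swivel axis, 40 mm above lug_hole's level. Axes turn with the vise: z = swivel axis, up; x points to the flange's hole. A 10 mm thick clamp screw sticks out on the +x side to 26 mm from the axis, 29 to 39 mm below this point. Grip the upper 28 mm.
- flange_hole (a point): Centre of the only hole (10 mm) in the vise's aluminium flange (12-sided, 116 mm across, 8 mm thick), on the flange's upper face, 46 mm from the swivel axis; axes as for jaws. In line, it lies 8 mm below lug_hole along z.
- pin: Loose index pin, about 60 g, upright in the wooden block. Origin: underside of its shoulder. z = from tip to head. Shank 8 mm thick down to z = -34 mm, the last 7 mm tapering to 3 mm; shoulder 22 mm across, z = 0 to 4; black flat grip z = 4 to 38 mm, 12 mm thick (x), 22 mm wide (y). In the lug the jaws are near on the -x side: fingers fit best either side along lug_hole's y.
- stand: Fixed wooden block 60 x 60 mm, 42 mm high; place and yaw vary; origin under its centre. A 10 mm hole goes vertically through its middle; the pin's shoulder rests on its top.
- mug: Bystander: white mug, 80 mm across, 95 mm high; origin under its centre; handle to +y of its frame
- jar: Bystander: small jar with a steel cap, 60 mm across, 60 mm high; origin under its centre
- driver: Bystander: screwdriver, 170 mm long, lying along its x
There are look-alikes about, which are no part of the job. Of the things that look like the pin, the largest one is meant.

How it is judged:
At the end, for the whole second after the job is handed in: The flange's hole is in line with the lug's hole (vise within 0.06 rad of 0), and the pin stands through both: shoulder within 3 mm of the lug's upper face, within 3 mm of the hole's centre each way, pin axis within 0.1 rad of the hole's axis, released and at rest (value of joint head between -0.06 and 0.06 rad and z of pin in the frame of lug_hole between -0.003 and 0.003 m and x of pin in the frame of lug_hole between -0.003 and 0.003 m and y of pin in the frame of lug_hole between -0.003 and 0.003 m and angle between the z axis of pin and the z axis of lug_hole, either way round below 0.1 rad and linear speed of pin below 0.01 m/s); the robot touches nothing.
It fails at once if the mug is moved more than 20 mm (distance of mug from where it was at the start of the episode above 0.02 m).
It fails at once if the jar is moved more than 20 mm (distance of jar from where it was at the start of the episode above 0.02 m).
It fails at once if the screwdriver is moved more than 20 mm (distance of driver from where it was at the start of the episode above 0.02 m).
It also fails if it takes over 61 s, if anything falls off the work surface, if the arm or the gripper's body presses on something with over 40 N, if the wrist force passes 120 N, or if a joint passes its speed limit or range.

## Working session

There is one attempt and no reset: what is moved stays moved. The work goes in short steps, Python scripts to look and compute and a tool call to move; the robot and the scene stay as the last step left them, time stands still between calls to the robot, and variables do not carry over. Pictures are saved under pics/ and viewed, and the job is handed in when it is done.

Besides the shell and the picture viewer there is one more tool, called after "Emit:" as name([rows], argument=value, ...), one row to a line, values as JSON. drive_tool: Moves the arm, as the interface text tells. Its arguments: {"type":"object","properties":{"motion":{"type":"array"},"force":{"type":"number"}},"required":["motion"]}

```bash
mkdir -p pics
cat > h.py <<'E'
import numpy as np, cv2
from station import monitor, read_camera, manip
def grab(n,f):
    s=monitor.sense(); c=read_camera(n); cv2.imwrite('pics/'+f,c['image'][:,:,::-1]); return s,c
E
python3 - <<'E'
from h import *
import pickle
print(monitor.sense())
D={}
for n in ['scene','side','wrist']:
    s,c=grab(n,n+'0.png'); D[n]=(s,c); print(n,{k:v for k,v in c.items() if k!='image'})
pickle.dump(D,open('d0.pkl','wb'))
E
```

```text
{'time': 0.0, 'joint_pos': array([-1.29121631,  0.53719893, -0.00446584,  1.53889108,  0.00260747,
        1.06730833, -0.07118465]), 'joint_vel': array([ 0.00112838,  0.00187399, -0.00055501,  0.00030672,  0.00161431,
       -0.0010751 , -0.00011354]), 'tau': array([ 3.44693080e-04, -5.83407390e+01,  1.04876686e+00, -2.59096295e+01,
        1.23114730e-02,  9.54575837e-03, -2.17126882e-05]), 'eef_pos': array([0.22009314, 0.6109275 , 0.2383846 ]), 'tool_rot': array([-3.13979709e+00,  1.24343170e-04,  2.79592709e+00]), 'wrist_force': array([0.0970124 , 0.10801606, 0.0283479 ]), 'ft_torque': array([ 0.01678687, -0.02540389,  0.01755869]), 'width': 0.08503494207166398}
scene {'vertical_fov': 56.87290834560129, 'cx': 325.2776449162951, 'cy': 199.18636196495115, 'dist_coeffs': array([-0.04223352,  0.        ,  0.        ,  0.        ,  0.        ]), 'R': array([[-0.82340392,  0.56744857,  0.00284755],
       [ 0.42577133,  0.62112304, -0.65797032],
       [-0.375133  , -0.54056294, -0.75303848]]), 't': array([ 0.48105877, -0.17141331,  1.06314535])}
side {'vertical_fov': 43.5277785290484,
[... 170 characters left out ...]
59, -0.02708258],
       [-0.27547142, -0.37674512, -0.88440862],
       [ 0.47428871,  0.74696874, -0.46592695]]), 't': array([-0.46065254,  0.25359571,  0.79722385])}
wrist {'vertical_fov': 71.49923958010459, 'cx': 320.01234916485896, 'cy': 200.06849071026346, 'dist_coeffs': array([-0.0050389,  0.       ,  0.       ,  0.       ,  0.       ]), 'hand_eye': array([[-1.02211577e-04, -9.50241469e-01, -3.11514270e-01,
         7.94877259e-02],
       [ 9.99999722e-01,  1.32878473e-04, -7.33443715e-04,
         6.00940526e-04],
       [ 7.38342173e-04, -3.11514259e-01,  9.50241191e-01,
        -1.34022349e-01],
       [ 0.00000000e+00,  0.00000000e+00,  0.00000000e+00,
         1.00000000e+00]])}
```

View pics/scene0.png

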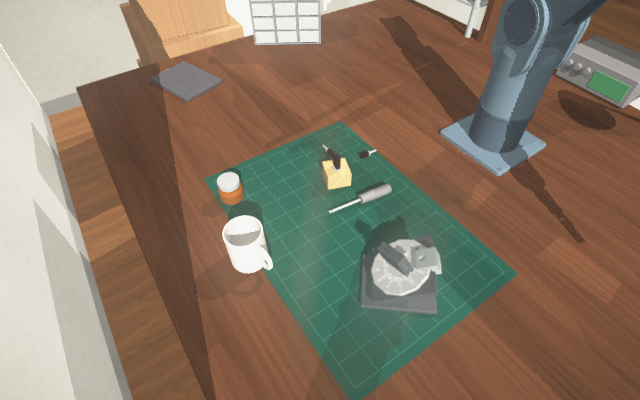

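View pics/side0.png

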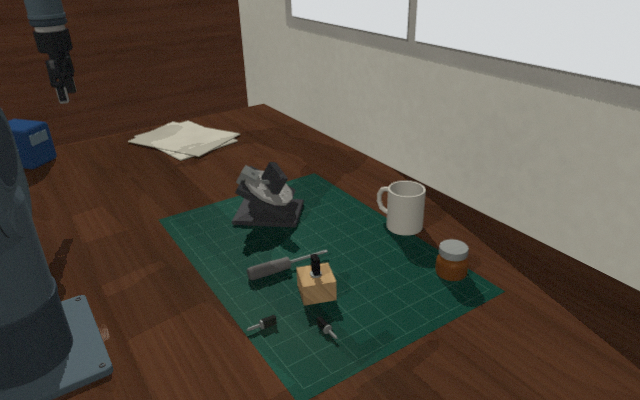

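View pics/wrist0.png

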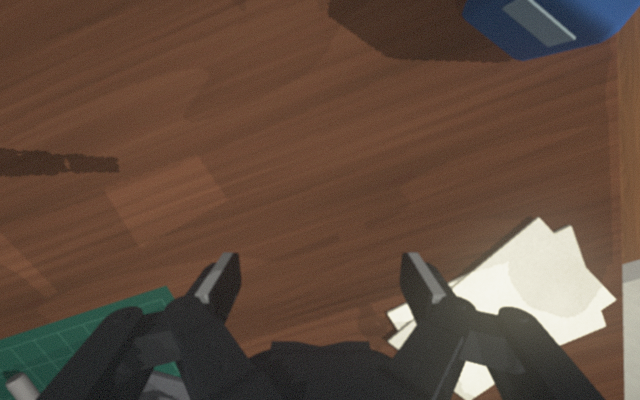

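The scene view shows the vise at about (402,265), the wooden block with the pin at (337,172), and two loose smaller pins beside it. In the side view the vise is at (268,200) and the block at (316,285). The wrist camera doesn't see the job yet. I'll enlarge both areas.

Run:
```python
import cv2,numpy as np
a=cv2.imread('pics/scene0.png');b=cv2.imread('pics/side0.png')
cv2.imwrite('pics/z1.png',cv2.resize(a[205:325,340:460],None,fx=5,fy=5,interpolation=cv2.INTER_CUBIC))
cv2.imwrite('pics/z2.png',cv2.resize(b[150:240,220:320],None,fx=6,fy=6,interpolation=cv2.INTER_CUBIC))
c=cv2.resize(a[135:195,300:390],None,fx=4,fy=4,interpolation=cv2.INTER_CUBIC);d=cv2.resize(b[245:345,240:350],None,fx=4,fy=4,interpolation=cv2.INTER_CUBIC)
o=np.zeros((400,800,3),np.uint8);o[:240,:360]=c;o[:400,360:800]=d
cv2.imwrite('pics/z3.png',o)
```

```text
(no output)
```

View pics/z1.png

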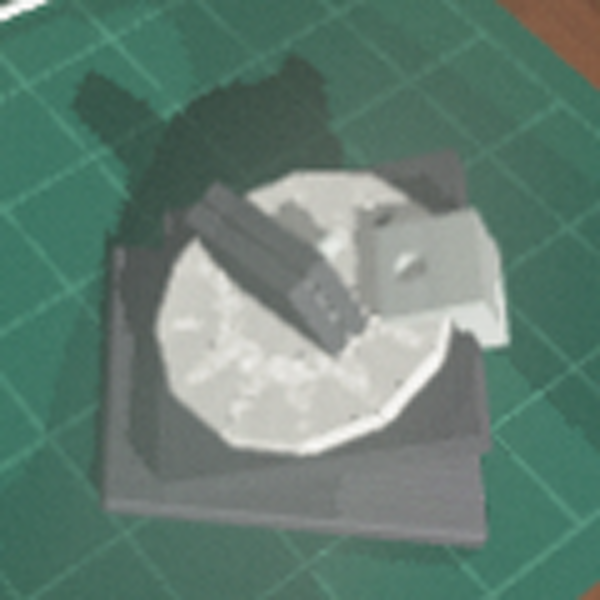

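View pics/z2.png

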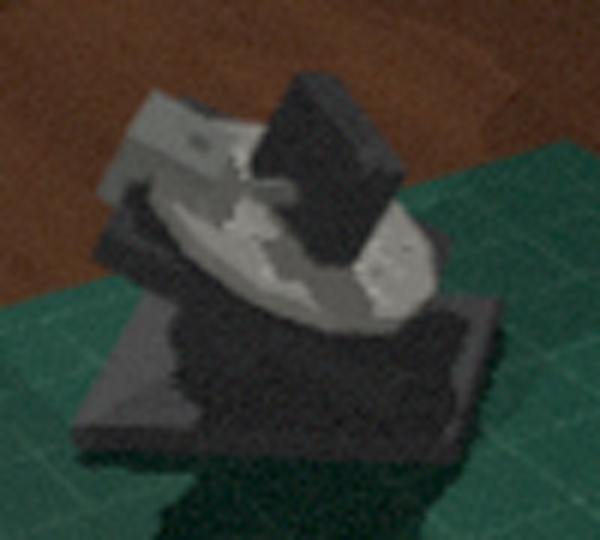

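View pics/z3.png

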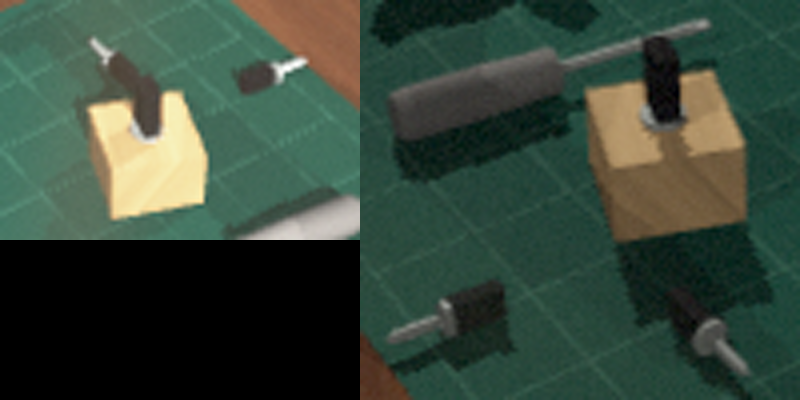

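```bash
cat >> h.py <<'E'
from scipy.spatial.transform import Rotation as Rn
def ray(c,uv,s=None):
    h=c['image'].shape[0]; f=h/2/np.tan(np.radians(c['vertical_fov']/2))
    K=np.array([[f,0,c['cx']],[0,f,c['cy']],[0,0,1]])
    p=cv2.undistortPoints(np.array([[uv]],float),K,c['dist_coeffs'])[0,0]
    d=np.array([p[0],p[1],1.])
    if 'R' in c and c['R'] is not None:
        R=np.array(c['R']);return -R.T@c['t'],R.T@d/np.linalg.norm(d)
    H=c['hand_eye'];Rt=Rn.from_euler('xyz',s['tool_rot']).as_matrix()
    return s['eef_pos']+Rt@H[:3,3],Rt@H[:3,:3]@d/np.linalg.norm(d)
def proj(c,X,s=None):
    h=c['image'].shape[0]; f=h/2/np.tan(np.radians(c['vertical_fov']/2))
    K=np.array([[f,0,c['cx']],[0,f,c['cy']],[0,0,1]])
    if 'R' in c: R,t=np.array(c['R']),np.array(c['t'])
    else:
        H=c['hand_eye'];Rt=Rn.from_euler('xyz',s['tool_rot']).as_matrix()
        A=Rt@H[:3,:3];o=s['eef_pos']+Rt@H[:3,3];R=A.T;t=-A.T@o
    return cv2.projectPoints(np.array(X,float).reshape(-1,1,3),cv2.Rodrigues(R)[0],t,K,c['dist_coeffs'])[0][:,0]
def tri(rays):
    A=0;b=0
    for o,d in rays:
        P=np.eye(3)-np.outer(d,d);A=A+P;b=b+P@o
    X=np.linalg.solve(A,b)
    return X,[np.linalg.norm((np.eye(3)-np.outer(d,d))@(X-o))*1e3 for o,d in rays]
def plane(r,z):
    o,d=r;return o+d*(z-o[2])/d[2]
E
python3 - <<'E'
from h import *
import pickle
D=pickle.load(open('d0.pkl','rb'));c1=D['scene'][1];c2=D['side'][1]
z1=lambda x,y:ray(c1,(340+(x+.5)/5-.5,205+(y+.5)/5-.5))
z2=lambda x,y:ray(c2,(220+(x+.5)/6-.5,150+(y+.5)/6-.5))
z3=lambda x,y:ray(c1,(300+(x+.5)/4-.5,135+(y+.5)/4-.5))
z4=lambda x,y:ray(c2,(240+(x-360+.5)/4-.5,245+(y+.5)/4-.5))
print('lug',tri([z1(410,265),z2(200,143)]))
print('shoulder',tri([z3(149,132),z4(662,117)]))
print('griptop',tri([z3(147,82),z4(658,45)]))
print('stand top sc',[plane(z3(*p),.042).round(3) for p in [(88,103),(180,92),(207,155),(108,163)]])
print('stand top si',[plane(z4(*p),.042).round(3) for p in [(587,90),(714,70),(746,147),(609,167)]])
print('foot si', [plane(z2(*p),.012).round(3) for p in [(500,298),(465,440),(75,428)]])
print('foot sc', [plane(z1(*p),.012).round(3) for p in [(110,240),(108,500),(485,535)]])
E
```

```text
lug (array([0.51305775, 0.2090424 , 0.10499829]), [np.float64(0.1616149405994141), np.float64(0.1616149405995388)])
shoulder (array([ 0.46430448, -0.12412097,  0.04275451]), [np.float64(0.5827005234519329), np.float64(0.5827005234519202)])
griptop (array([ 0.46395442, -0.12614009,  0.0830281 ]), [np.float64(0.7933539169334998), np.float64(0.793353916933598)])
stand top sc [array([ 0.48 , -0.168,  0.042]), array([ 0.425, -0.143,  0.042]), array([ 0.446, -0.088,  0.042]), array([ 0.5  , -0.116,  0.042])]
stand top si [array([ 0.448, -0.086,  0.042]), array([ 0.505, -0.107,  0.042]), array([ 0.484, -0.164,  0.042]), array([ 0.427, -0.141,  0.042])]
foot si [array([0.629, 0.185, 0.012]), array([0.558, 0.096, 0.012]), array([0.442, 0.191, 0.012])]
foot sc [array([0.554, 0.094, 0.012]), array([0.629, 0.188, 0.012]), array([0.518, 0.283, 0.012])]
```

```bash
cat >> h.py <<'E'
def lugframe(yaw):
    xb=np.array([np.cos(yaw),np.sin(yaw),0]);z=np.array([0,0,1.])
    x=np.cos(np.pi/6)*xb+.5*z; a=-.5*xb+np.cos(np.pi/6)*z
    return np.stack([x,np.cross(a,x),a],1)
def pcast(r,p0,n):
    o,d=r;return o+d*((p0-o)@n)/(d@n)
E
python3 - <<'E'
from h import *
import pickle
D=pickle.load(open('d0.pkl','rb'));c1=D['scene'][1];c2=D['side'][1]
z1=lambda x,y:ray(c1,(340+(x+.5)/5-.5,205+(y+.5)/5-.5))
z2=lambda x,y:ray(c2,(220+(x+.5)/6-.5,150+(y+.5)/6-.5))
L=np.array([.513,.209,.105]);R=lugframe(np.radians(139.7))
J=L+R@[-.046,0,.04];print('jawtop',J,'axis',R[:,2])
for nm,z,pts in [('sc',z1,[(190,215),(220,180),(328,268),(292,297)]),('si',z2,[(300,72),(335,78),(402,172),(375,180)])]:
    for p in pts: print(nm,p,(1e3*R.T@(pcast(z(*p),J,R[:,2])-J)).round(1))
u=proj(c1,J)[0];print((u-[340,205]+.5)*5); u=proj(c2,J)[0];print((u-[220,150]+.5)*6)
E
```

```text
jawtop [0.55863591 0.17029793 0.11664102] axis [ 0.38133416 -0.32339489  0.8660254 ]
sc (190, 215) [-24.4  14.4  -0. ]
sc (220, 180) [-12.2  27.3  -0. ]
sc (328, 268) [ 28.5 -21.1  -0. ]
sc (292, 297) [ 14.9 -29.9  -0. ]
si (300, 72) [ 25.3 -14.2   0. ]
si (335, 78) [ 12.4 -24.    0. ]
si (402, 172) [-25.3  18.3   0. ]
si (375, 180) [-17.2  34.1   0. ]
[251.76231226 234.55628036]
[352.03171403 119.79269321]
```

```bash
cat >> h.py <<'E'
def delta(P,Rt):
    s=monitor.sense();R0=Rn.from_euler('xyz',s['tool_rot']).as_matrix()
    t=R0.T@(np.array(P)-s['eef_pos']); w=np.degrees(Rn.from_matrix(R0.T@Rt).as_rotvec())
    print('t %.1f s shift tool mm'%s['time'],(t*1e3).round(1),'after-rot axes mm',(Rt.T@(np.array(P)-s['eef_pos'])*1e3).round(1),'turn deg',w.round(2),'F',s['wrist_force'].round(1),'w',round(s['width'],4))
def toolR(R,ang): # tool z=-axis, tool x at ang(deg) in lug frame
    a=np.radians(ang);x=R@[np.cos(a),np.sin(a),0];z=-R[:,2];return np.stack([x,np.cross(z,x),z],1)
E
python3 - <<'E'
from h import *
L=np.array([.513,.209,.105]);R=lugframe(np.radians(139.7))
J=L+R@[-.046,0,.04]
delta(J+.12*R[:,2],toolR(R,-49))
E
```

```text
t 0.1 s shift tool mm [-524.  -321.    18.5] after-rot axes mm [-437.2  324.1 -286. ] turn deg [ 7.79 30.95 67.79] F [-0.7 -1.2 -0.2] w 0.0851
```

Emit:
drive_tool([
  {"tx": -0.0374, "ty": -0.0229, "tz": 0.0013, "claw": 1},
  {"tx": -0.0374, "ty": -0.0229, "tz": 0.0013},
  {"tx": -0.0374, "ty": -0.0229, "tz": 0.0013},
  {"tx": -0.0374, "ty": -0.0229, "tz": 0.0013},
  {"tx": -0.0374, "ty": -0.0229, "tz": 0.0013},
  {"tx": -0.0374, "ty": -0.0229, "tz": 0.0013},
  {"tx": -0.0374, "ty": -0.0229, "tz": 0.0013},
  {"tx": -0.0374, "ty": -0.0229, "tz": 0.0013},
  {"tx": -0.0374, "ty": -0.0229, "tz": 0.0013},
  {"tx": -0.0374, "ty": -0.0229, "tz": 0.0013},
  {"tx": -0.0374, "ty": -0.0229, "tz": 0.0013},
  {"tx": -0.0374, "ty": -0.0229, "tz": 0.0013},
  {"tx": -0.0374, "ty": -0.0229, "tz": 0.0013},
  {"tx": -0.0374, "ty": -0.0229, "tz": 0.0013},
])

```text
schema error: expected keys tx, ty, tz, ax, ay, az, claw
```

Emit:
drive_tool([
  {"ax": 0.78, "ay": 3.1, "az": 6.78},
  {"ax": 0.78, "ay": 3.1, "az": 6.78},
  {"ax": 0.78, "ay": 3.1, "az": 6.78},
  {"ax": 0.78, "ay": 3.1, "az": 6.78},
  {"ax": 0.78, "ay": 3.1, "az": 6.78},
  {"ax": 0.78, "ay": 3.1, "az": 6.78},
  {"ax": 0.78, "ay": 3.1, "az": 6.78},
  {"ax": 0.78, "ay": 3.1, "az": 6.78},
  {"ax": 0.78, "ay": 3.1, "az": 6.78},
  {"ax": 0.78, "ay": 3.1, "az": 6.78},
  {"tx": 0},
])

```text
schema error: expected keys tx, ty, tz, ax, ay, az, claw
```

Run:
```python
from h import *
import pickle
L=np.array([.513,.209,.105]);R=lugframe(np.radians(139.7))
J=L+R@[-.046,0,.04]
delta(J+.12*R[:,2],toolR(R,-49))
s,c=grab('wrist','w1.png');pickle.dump((s,c),open('w1.pkl','wb'));print(s['joint_pos'].round(2))
for P in [L,J,L+R@[-.046,0,-.008]]:print(proj(c,P,s).round(1))
```

```text
t 0.1 s shift tool mm [-524.  -321.    18.5] after-rot axes mm [-437.2  324.1 -286. ] turn deg [ 7.79 30.95 67.79] F [-0.7 -1.2 -0.2] w 0.0851
[-1.29  0.54 -0.    1.54  0.    1.07 -0.07]
[[131.2 459.3]]
[[120.4 492.7]]
[[139.8 450.8]]
```

View pics/w1.png

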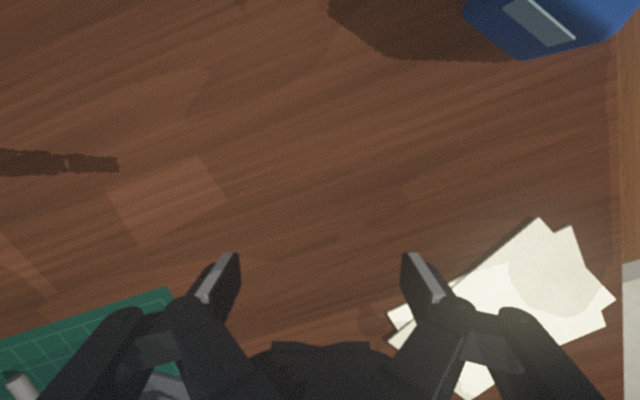

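Every row needs all seven keys, so nothing moved and the picture is unchanged. I'll resend with full rows.

Emit:
drive_tool([
  {"tx": -0.0374, "ty": -0.0229, "tz": 0.0013, "ax": 0, "ay": 0, "az": 0, "claw": 1},
  {"tx": -0.0374, "ty": -0.0229, "tz": 0.0013, "ax": 0, "ay": 0, "az": 0, "claw": 1},
  {"tx": -0.0374, "ty": -0.0229, "tz": 0.0013, "ax": 0, "ay": 0, "az": 0, "claw": 1},
  {"tx": -0.0374, "ty": -0.0229, "tz": 0.0013, "ax": 0, "ay": 0, "az": 0, "claw": 1},
  {"tx": -0.0374, "ty": -0.0229, "tz": 0.0013, "ax": 0, "ay": 0, "az": 0, "claw": 1},
  {"tx": -0.0374, "ty": -0.0229, "tz": 0.0013, "ax": 0, "ay": 0, "az": 0, "claw": 1},
  {"tx": -0.0374, "ty": -0.0229, "tz": 0.0013, "ax": 0, "ay": 0, "az": 0, "claw": 1},
  {"tx": -0.0374, "ty": -0.0229, "tz": 0.0013, "ax": 0, "ay": 0, "az": 0, "claw": 1},
  {"tx": -0.0374, "ty": -0.0229, "tz": 0.0013, "ax": 0, "ay": 0, "az": 0, "claw": 1},
  {"tx": -0.0374, "ty": -0.0229, "tz": 0.0013, "ax": 0, "ay": 0, "az": 0, "claw": 1},
  {"tx": -0.0374, "ty": -0.0229, "tz": 0.0013, "ax": 0, "ay": 0, "az": 0, "claw": 1},
  {"tx": -0.0374, "ty": -0.0229, "tz": 0.0013, "ax": 0, "ay": 0, "az": 0, "claw": 1},
  {"tx": -0.0374, "ty": -0.0229, "tz": 0.0013, "ax": 0, "ay": 0, "az": 0, "claw": 1},
  {"tx": -0.0374, "ty": -0.0229, "tz": 0.0013, "ax": 0, "ay": 0, "az": 0, "claw": 1},
])

```text
time: 1.95
eef_pos: [0.6049, 0.1314, 0.2209]
tool_rot: [-3.142, -0.0, 2.796]
wrist_force: [0.9, 0.9, 0.9]
width: 0.0853
```

Emit:
drive_tool([
  {"tx": 0, "ty": 0, "tz": 0, "ax": 0.78, "ay": 3.1, "az": 6.78, "claw": 1},
  {"tx": 0, "ty": 0, "tz": 0, "ax": 0.78, "ay": 3.1, "az": 6.78, "claw": 1},
  {"tx": 0, "ty": 0, "tz": 0, "ax": 0.78, "ay": 3.1, "az": 6.78, "claw": 1},
  {"tx": 0, "ty": 0, "tz": 0, "ax": 0.78, "ay": 3.1, "az": 6.78, "claw": 1},
  {"tx": 0, "ty": 0, "tz": 0, "ax": 0.78, "ay": 3.1, "az": 6.78, "claw": 1},
  {"tx": 0, "ty": 0, "tz": 0, "ax": 0.78, "ay": 3.1, "az": 6.78, "claw": 1},
  {"tx": 0, "ty": 0, "tz": 0, "ax": 0.78, "ay": 3.1, "az": 6.78, "claw": 1},
  {"tx": 0, "ty": 0, "tz": 0, "ax": 0.78, "ay": 3.1, "az": 6.78, "claw": 1},
  {"tx": 0, "ty": 0, "tz": 0, "ax": 0.78, "ay": 3.1, "az": 6.78, "claw": 1},
  {"tx": 0, "ty": 0, "tz": 0, "ax": 0.78, "ay": 3.1, "az": 6.78, "claw": 1},
  {"tx": 0, "ty": 0, "tz": 0, "ax": 0, "ay": 0, "az": 0, "claw": 1},
])

```text
time: 3.32
eef_pos: [0.6042, 0.1311, 0.2202]
tool_rot: [-2.729, -0.335, 1.511]
wrist_force: [-0.4, 0.3, 0.0]
width: 0.0857
```

Run:
```python
from h import *
import pickle
L=np.array([.513,.209,.105]);R=lugframe(np.radians(139.7))
J=L+R@[-.046,0,.04]
delta(J+.12*R[:,2],toolR(R,-49))
s,c=grab('wrist','w2.png');pickle.dump((s,c),open('w2.pkl','wb'));print(s['joint_pos'].round(2))
for P in [L,J,L+R@[-.046,0,-.008]]:print(proj(c,P,s).round(1))
```

```text
t 3.3 s shift tool mm [ 0.5  0.1 -0.2] after-rot axes mm [ 0.5  0.1 -0.2] turn deg [-0.04 -0.06 -0.07] F [-0.4  0.3  0. ] w 0.0857
[-0.28  0.76  0.31  1.36 -0.54  1.5   0.17]
[[286.8 158.1]]
[[319.4 196.4]]
[[319.5 183.7]]
```

View pics/w2.png

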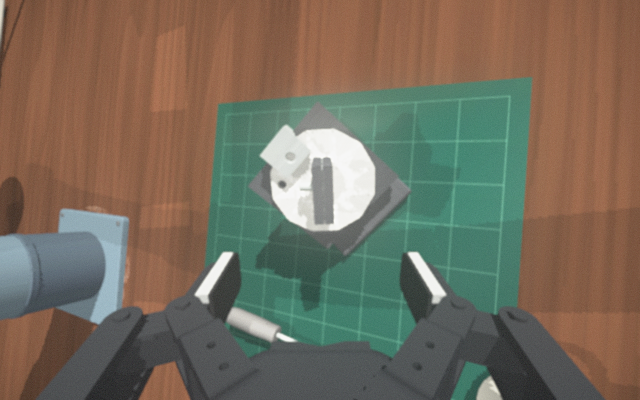

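Run:
```python
import cv2
a=cv2.imread('pics/w2.png')
cv2.imwrite('pics/z4.png',cv2.resize(a[115:235,260:390],None,fx=5,fy=5,interpolation=cv2.INTER_CUBIC))
```

```text
(no output)
```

View pics/z4.png

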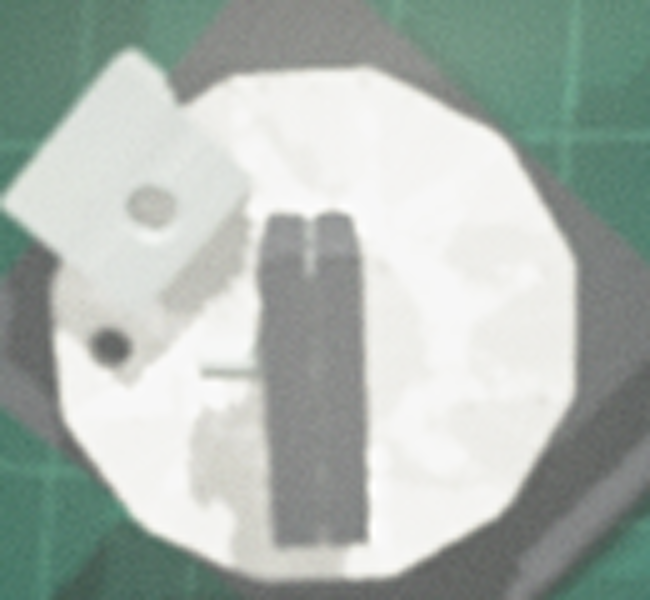

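Run:
```python
from h import *
import pickle
s,c=pickle.load(open('w2.pkl','rb'))
D=pickle.load(open('d0.pkl','rb'));c1=D['scene'][1];c2=D['side'][1]
z=lambda x,y:ray(c,(260+(x+.5)/5-.5,115+(y+.5)/5-.5),s)
z1=ray(c1,(340+410.5/5-.5,205+265.5/5-.5));z2=ray(c2,(220+200.5/6-.5,150+143.5/6-.5))
print('lug3',tri([z1,z2,z(152,206)]))
L=np.array([.513,.209,.105]);R=lugframe(np.radians(139.7))
def f(p,h): return (1e3*R.T@(pcast(z(*p),L+R[:,2]*h,R[:,2])-L)).round(1)
print('lug',f((152,206),0),'fl',f((111,346),-.008))
for p in [(260,258),(362,255),(368,545),(272,545)]:print('jaw',f(p,.04))
for p in [(232,75),(370,68),(497,130),(575,265),(577,390),(498,518),(392,578),(263,580),(142,525),(62,405)]:print('flv',f(p,-.008))
for p in [(130,48),(5,203),(247,185)]:print('tongue',f(p,0))
```

```text
lug3 (array([0.51441373, 0.21052344, 0.10455552]), [np.float64(1.9664472933125696), np.float64(0.6441256300465413), np.float64(2.1130598714836846)])
lug [-1.1 -4.1  0. ] fl [-14.1  27.9  -8. ]
jaw [-21.3 -17.5  40. ]
jaw [-35.2 -30.2  40. ]
jaw [-74.8  12.4  40. ]
jaw [-60.4  24.8  40. ]
flv [  3.4 -35.2  -8. ]
flv [-17.7 -55.4  -8. ]
flv [-46.8 -63.6  -8. ]
flv [-79.9 -53.6  -8. ]
flv [-100.4  -33.3   -8. ]
flv [-108.3    1.1   -8. ]
flv [-99.8  28.8  -8. ]
flv [-77.1  49.2  -8. ]
flv [-46.5  57.1  -8. ]
flv [-14.3  46.1  -8. ]
tongue [ 22.7 -26.4   0. ]
tongue [22.9 15.7  0. ]
tongue [-13.4 -20.7  -0. ]
```

Run:
```python
from h import *
L=np.array([.513,.209,.105]);R=lugframe(np.radians(139.7))
delta(L+R@[-.047,-.002,.08],toolR(R,-47.4))
```

```text
t 3.4 s shift tool mm [ 0.3  2.2 79.8] after-rot axes mm [ 0.3  2.2 79.8] turn deg [-0.02 -0.05 -1.5 ] F [-0.6  0.3 -0.4] w 0.0855
```

Emit:
drive_tool([
  {"tx": 0.0003, "ty": 0.0022, "tz": 0.02, "ax": 0, "ay": 0, "az": -1.5, "claw": 1},
  {"tx": 0, "ty": 0, "tz": 0.02, "ax": 0, "ay": 0, "az": 0, "claw": 1},
  {"tx": 0, "ty": 0, "tz": 0.02, "ax": 0, "ay": 0, "az": 0, "claw": 1},
  {"tx": 0, "ty": 0, "tz": 0.02, "ax": 0, "ay": 0, "az": 0, "claw": 1},
  {"tx": 0, "ty": 0, "tz": 0, "ax": 0, "ay": 0, "az": 0, "claw": 1},
])

```text
time: 4.0
eef_pos: [0.5744, 0.1604, 0.1505]
tool_rot: [-2.737, -0.347, 1.541]
wrist_force: [0.6, 0.8, 0.3]
width: 0.0857
```

Run:
```python
from h import *
import pickle
s,c=grab('wrist','w3.png');pickle.dump((s,c),open('w3.pkl','wb'))
a=cv2.imread('pics/w3.png')
cv2.imwrite('pics/z5.png',cv2.resize(a[120:320,220:420],None,fx=3,fy=3,interpolation=cv2.INTER_CUBIC))
```

```text
(no output)
```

View pics/z5.png

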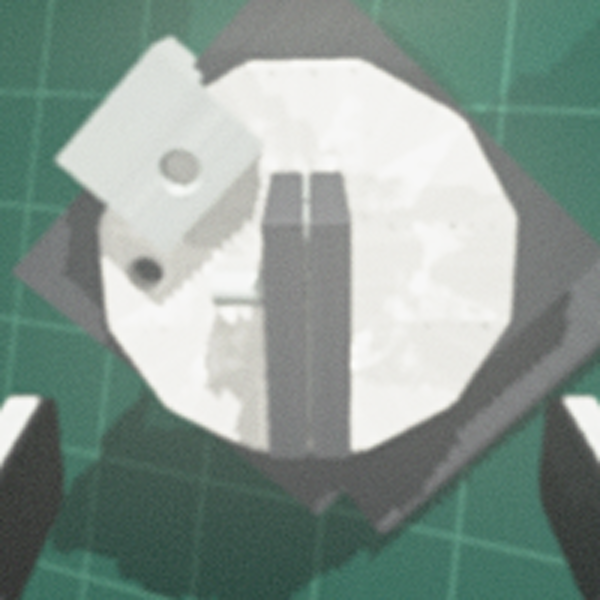

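Run:
```python
from h import *
import pickle
s,c=pickle.load(open('w3.pkl','rb'))
z=lambda x,y:ray(c,(220+(x+.5)/3-.5,120+(y+.5)/3-.5),s)
L=np.array([.513,.209,.105]);R=lugframe(np.radians(139.7))
def f(p,h): return (1e3*R.T@(pcast(z(*p),L+R[:,2]*h,R[:,2])-L)).round(1)
print('lug',f((180,166),0),'fl',f((146,269),-.008))
for p in [(263,226),(350,223),(354,458),(269,458)]:print('jaw',f(p,.04))
a=[f(p,-.008) for p in [(247,62),(360,59),(466,118),(518,212),(515,320),(450,408),(165,405)]]
print(a)
for p in [(172,36),(56,159),(262,153)]:print('tongue',f(p,0))
T=toolR(R,-47.4)
print('tcp lug',1e3*R.T@(s['eef_pos']-L))
s2,c2=pickle.load(open('w2.pkl','rb'))
z2=ray(c2,(260+152.5/5-.5,115+206.5/5-.5),s2)
print(tri([z(180,166),z2]))
```

```text
lug [-1.2 -4.4  0. ] fl [-13.6  27.1  -8. ]
jaw [-21.2 -17.3  40. ]
jaw [-34.6 -30.6  40. ]
jaw [-75.9  11.1  40. ]
jaw [-61.   24.9  40. ]
[array([  3.5, -35.3,  -8. ]), array([-17.6, -55.8,  -8. ]), array([-49. , -63.8,  -8. ]), array([-78.3, -55.5,  -8. ]), array([-101.5,  -32.9,   -8. ]), array([-108.3,   -0.4,   -8. ]), array([-45.2,  56.7,  -8. ])]
tongue [ 21.6 -28.3  -0. ]
tongue [23.8 16.2 -0. ]
tongue [-14.6 -21.5  -0. ]
tcp lug [-45.05776667  -2.64556724  78.55960146]
(array([0.51541336, 0.21188957, 0.10257282]), [np.float64(0.09243091953269975), np.float64(0.09243091953266323)])
```

Run:
```python
from h import *
L=np.array([.513,.209,.105]);R=lugframe(np.radians(139.7))
delta(L+R@[-.0475,-.0026,.026],toolR(R,-47.2))
```

```text
t 4.0 s shift tool mm [-1.4  1.2 53.9] after-rot axes mm [-1.3  1.1 53.9] turn deg [-0.06 -0.07 -0.12] F [-1.   0.4  0.1] w 0.0858
```

Emit:
drive_tool([
  {"tx": -0.0014, "ty": 0.0012, "tz": 0.014, "ax": 0, "ay": 0, "az": 0, "claw": 1},
  {"tx": 0, "ty": 0, "tz": 0.014, "ax": 0, "ay": 0, "az": 0, "claw": 1},
  {"tx": 0, "ty": 0, "tz": 0.013, "ax": 0, "ay": 0, "az": 0, "claw": 1},
  {"tx": 0, "ty": 0, "tz": 0.013, "ax": 0, "ay": 0, "az": 0, "claw": 1},
  {"tx": 0, "ty": 0, "tz": 0, "ax": 0, "ay": 0, "az": 0, "claw": 1},
])

```text
time: 4.68
eef_pos: [0.5551, 0.1758, 0.1025]
tool_rot: [-2.736, -0.346, 1.538]
wrist_force: [0.1, 0.1, 0.5]
width: 0.0852
```

Run:
```python
from h import *
L=np.array([.513,.209,.105]);R=lugframe(np.radians(139.7))
delta(L+R@[-.0475,-.0026,.026],toolR(R,-47.2))
s,c=grab('side','s1.png')
a=cv2.imread('pics/s1.png')
cv2.imwrite('pics/z6.png',cv2.resize(a[100:250,190:340],None,fx=4,fy=4,interpolation=cv2.INTER_CUBIC))
```

```text
t 4.7 s shift tool mm [ 0.6  0.4 -1.4] after-rot axes mm [ 0.6  0.4 -1.4] turn deg [-0.15 -0.1  -0.28] F [0.1 0.1 0.5] w 0.0852
```

View pics/z6.png

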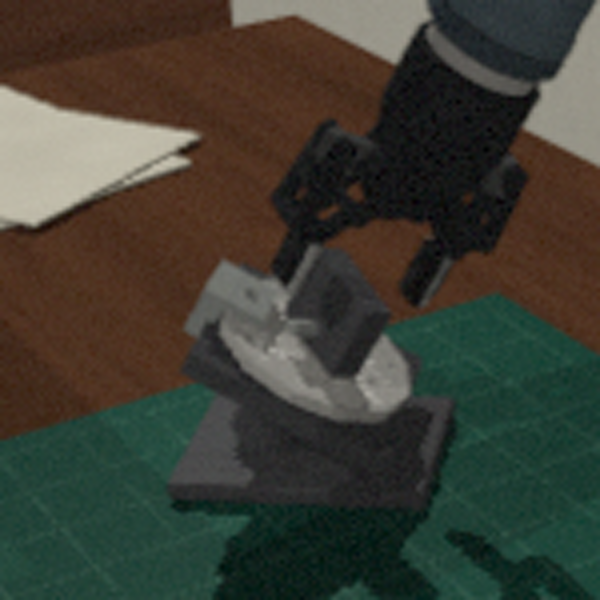

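Run:
```python
from h import *
s,c=grab('side','s2.png')
T=Rn.from_euler('xyz',s['tool_rot']).as_matrix()
for h in [.008,-.005]:
  for y in [-.0425,.0425]:
    u=proj(c,s['eef_pos']+T@[0,y,h])[0];print(h,y,((u-[190,100]+.5)*4).round())
```

```text
0.008 -0.0425 [282. 306.]
0.008 0.0425 [398. 315.]
-0.005 -0.0425 [292. 288.]
-0.005 0.0425 [408. 298.]
```

Emit:
drive_tool([
  {"tx": 0, "ty": 0, "tz": 0, "ax": 0, "ay": 0, "az": 0, "claw": 0.2},
  {"tx": 0, "ty": 0, "tz": 0, "ax": 0, "ay": 0, "az": 0, "claw": 0.1},
  {"tx": 0, "ty": 0, "tz": 0, "ax": 0, "ay": 0, "az": 0, "claw": 0},
  {"tx": 0, "ty": 0, "tz": 0, "ax": 0, "ay": 0, "az": 0, "claw": 0},
  {"tx": 0, "ty": 0, "tz": 0, "ax": 0, "ay": 0, "az": 0, "claw": 0},
  {"tx": 0, "ty": 0, "tz": 0, "ax": 0, "ay": 0, "az": 0, "claw": 0},
  {"tx": 0, "ty": 0, "tz": 0, "ax": 0, "ay": 0, "az": 0, "claw": 0},
  {"tx": 0, "ty": 0, "tz": 0, "ax": 0, "ay": 0, "az": 0, "claw": 0},
], force=30)

```text
time: 5.78
eef_pos: [0.5559, 0.1752, 0.104]
tool_rot: [-2.738, -0.347, 1.538]
wrist_force: [-3.1, -1.7, 5.6]
width: 0.0195
```

Run:
```python
from h import *
L=np.array([.513,.209,.105]);R=lugframe(np.radians(139.7))
delta(L+R@[-.0475,-.0026,.026],toolR(R,-47.2))
s=monitor.sense();T=Rn.from_euler('xyz',s['tool_rot']).as_matrix()
print('F tool',T.T@s['wrist_force'],'M',T.T@s['ft_torque'])
```

```text
t 5.8 s shift tool mm [0.7 0.2 0.4] after-rot axes mm [0.7 0.2 0.4] turn deg [-0.07 -0.11 -0.27] F [-3.1 -1.7  5.6] w 0.0195
F tool [ 0.22640526 -5.06040134 -4.21772256] M [ 0.53011751 -0.26434546 -0.07834502]
```

Emit:
drive_tool([
  {"tx": 0, "ty": 0, "tz": 0, "ax": 0, "ay": 0, "az": 2.5, "claw": 0},
  {"tx": 0, "ty": 0, "tz": 0, "ax": 0, "ay": 0, "az": 5, "claw": 0},
  {"tx": 0, "ty": 0, "tz": 0, "ax": 0, "ay": 0, "az": 5, "claw": 0},
  {"tx": 0, "ty": 0, "tz": 0, "ax": 0, "ay": 0, "az": 5, "claw": 0},
  {"tx": 0, "ty": 0, "tz": 0, "ax": 0, "ay": 0, "az": 5, "claw": 0},
  {"tx": 0, "ty": 0, "tz": 0, "ax": 0, "ay": 0, "az": 5, "claw": 0},
  {"tx": 0, "ty": 0, "tz": 0, "ax": 0, "ay": 0, "az": 5, "claw": 0},
  {"tx": 0, "ty": 0, "tz": 0, "ax": 0, "ay": 0, "az": 5, "claw": 0},
  {"tx": 0, "ty": 0, "tz": 0, "ax": 0, "ay": 0, "az": 5, "claw": 0},
  {"tx": 0, "ty": 0, "tz": 0, "ax": 0, "ay": 0, "az": 0, "claw": 0},
  {"tx": 0, "ty": 0, "tz": 0, "ax": 0, "ay": 0, "az": 0, "claw": 0},
  {"tx": 0, "ty": 0, "tz": 0, "ax": 0, "ay": 0, "az": 0, "claw": 0},
])

```text
time: 7.28
eef_pos: [0.5556, 0.1752, 0.1041]
tool_rot: [-2.615, -0.001, 0.867]
wrist_force: [-2.1, -0.8, 5.6]
width: 0.0191
```

Run:
```python
from h import *
L=np.array([.513,.209,.105]);R=lugframe(np.radians(139.7))
delta(L+R@[-.0475,-.0026,.026],toolR(R,-90))
s=monitor.sense();T=Rn.from_euler('xyz',s['tool_rot']).as_matrix()
print('F tool',T.T@s['wrist_force'],'M',T.T@s['ft_torque'],s['joint_pos'].round(2))
s,c=grab('wrist','w4.png')
```

```text
t 7.3 s shift tool mm [ 0.8 -0.   0.4] after-rot axes mm [ 0.8 -0.   0.4] turn deg [-0.17 -0.02  0.02] F [-2.1 -0.8  5.6] w 0.0191
F tool [-1.97693318 -3.70603931 -4.3194513 ] M [ 0.43867931 -0.63324963  0.02107652] [-0.44  0.85  0.42  1.56 -0.71  1.3  -0.41]
```

View pics/w4.png

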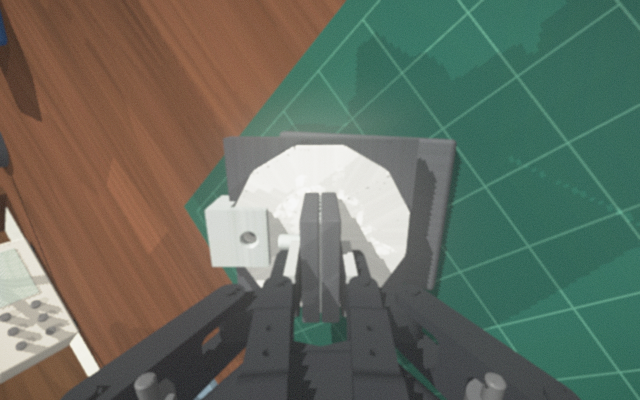

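Emit:
drive_tool([
  {"tx": 0, "ty": 0, "tz": 0, "ax": 0, "ay": 0, "az": 0, "claw": 0.4},
  {"tx": 0, "ty": 0, "tz": 0, "ax": 0, "ay": 0, "az": 0, "claw": 0.8},
  {"tx": 0, "ty": 0, "tz": 0, "ax": 0, "ay": 0, "az": 0, "claw": 0.8},
  {"tx": 0, "ty": 0, "tz": -0.005, "ax": 0, "ay": 0, "az": 0, "claw": 0.8},
  {"tx": 0, "ty": 0, "tz": -0.02, "ax": 0, "ay": 0, "az": 0, "claw": 0.8},
  {"tx": 0, "ty": 0, "tz": -0.025, "ax": 0, "ay": 0, "az": 0, "claw": 0.8},
  {"tx": 0, "ty": 0, "tz": -0.025, "ax": 0, "ay": 0, "az": 0, "claw": 0.8},
  {"tx": 0, "ty": 0, "tz": 0, "ax": 0, "ay": 0, "az": 0, "claw": 0.8},
  {"tx": 0, "ty": 0, "tz": 0, "ax": 0, "ay": 0, "az": 0, "claw": 0.8},
])

```text
time: 8.45
eef_pos: [0.5845, 0.151, 0.1681]
tool_rot: [-2.616, -0.001, 0.867]
wrist_force: [-0.7, -0.6, 0.5]
width: 0.0682
```

Run:
```python
from h import *
import pickle
s,c=grab('wrist','w5.png');pickle.dump((s,c),open('w5.pkl','wb'))
a=cv2.imread('pics/w5.png')
cv2.imwrite('pics/z7.png',cv2.resize(a[130:290,210:430],None,fx=3.5,fy=3.5,interpolation=cv2.INTER_CUBIC))
```

```text
(no output)
```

View pics/z7.png

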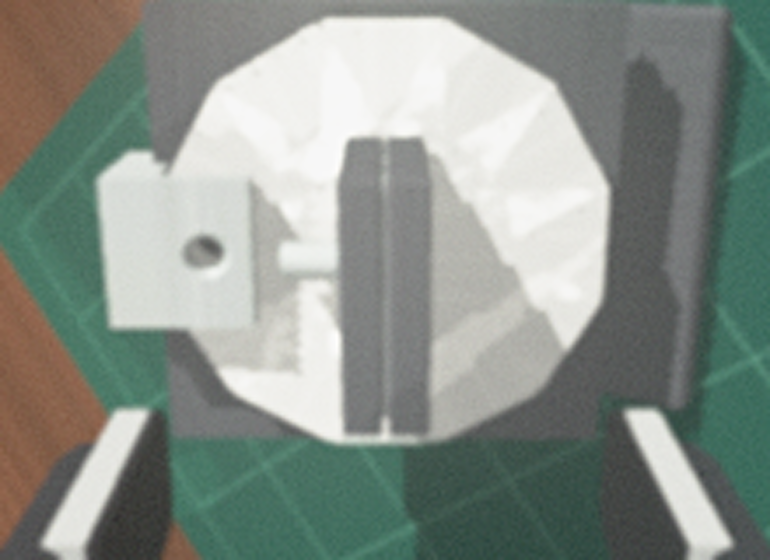

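Run:
```python
from h import *
import pickle
s,c=pickle.load(open('w5.pkl','rb'))
z=lambda x,y:ray(c,(210+(x+.5)/3.5-.5,130+(y+.5)/3.5-.5),s)
L=np.array([.513,.209,.105]);R=lugframe(np.radians(139.7))
def f(p,h): return (1e3*R.T@(pcast(z(*p),L+R[:,2]*h,R[:,2])-L)).round(1)
print('lug',f((204,252),0))
for p in [(340,187),(430,185),(430,434),(343,434)]:print('jaw',f(p,.04))
a=[f(p,-.008) for p in [(215,82),(322,18),(448,18),(553,85),(610,185),(606,300),(545,388),(432,441),(335,442),(222,378)]]
print(*a,sep='\n')
for p in [(97,183),(248,180),(257,326),(110,328)]:print('tongue',f(p,0))
print('tcp lug',1e3*R.T@(s['eef_pos']-L),s['tool_rot'])
```

```text
lug [-2.  -4.2 -0. ]
jaw [-39.  -31.8  40. ]
jaw [-57.6 -32.2  40. ]
jaw [-58.4  25.7  40. ]
jaw [-38.8  25.7  40. ]
[ -5.7 -46.2  -8. ]
[-32.7 -61.8  -8. ]
[-63.5 -61.8  -8. ]
[-90.  -45.5  -8. ]
[-106.1  -19.8   -8. ]
[-107.3   12.    -8. ]
[-92.3  38.1  -8. ]
[-61.3  54.6  -8. ]
[-34.   54.9  -8. ]
[-3.2 35.1 -8. ]
tongue [ 23.7 -22.3  -0. ]
tongue [-14.  -23.1  -0. ]
tongue [-14.6  16.2  -0. ]
tongue [23.9 16.8  0. ]
tcp lug [-48.13782591  -2.06007206 100.70951917] [-2.61611342e+00 -1.02221891e-03  8.67249642e-01]
```

Run:
```python
from h import *
a=np.radians(57);x=np.array([np.cos(a),np.sin(a),0]);z=np.array([0,0,-1.])
delta([.464,-.125,.19],np.stack([x,np.cross(z,x),z],1))
```

```text
t 8.5 s shift tool mm [-288.4   64.   -63. ] after-rot axes mm [-297.1   49.7  -22.2] turn deg [-30.1   -1.95  -7.11] F [ 0.5 -0.5  0.2] w 0.068
```

Emit:
drive_tool([
  {"tx": -0.018, "ty": 0.004, "tz": -0.012, "ax": 0, "ay": 0, "az": 0, "claw": 0.7},
  {"tx": -0.0338, "ty": 0.0075, "tz": -0.0064, "ax": 0, "ay": 0, "az": 0, "claw": 0.7},
  {"tx": -0.0338, "ty": 0.0075, "tz": -0.0064, "ax": 0, "ay": 0, "az": 0, "claw": 0.7},
  {"tx": -0.0338, "ty": 0.0075, "tz": -0.0064, "ax": 0, "ay": 0, "az": 0, "claw": 0.7},
  {"tx": -0.0338, "ty": 0.0075, "tz": -0.0064, "ax": 0, "ay": 0, "az": 0, "claw": 0.7},
  {"tx": -0.0338, "ty": 0.0075, "tz": -0.0064, "ax": 0, "ay": 0, "az": 0, "claw": 0.7},
  {"tx": -0.0338, "ty": 0.0075, "tz": -0.0064, "ax": 0, "ay": 0, "az": 0, "claw": 0.7},
  {"tx": -0.0338, "ty": 0.0075, "tz": -0.0064, "ax": 0, "ay": 0, "az": 0, "claw": 0.7},
  {"tx": -0.0338, "ty": 0.0075, "tz": -0.0064, "ax": 0, "ay": 0, "az": 0, "claw": 0.7},
  {"tx": 0, "ty": 0, "tz": 0, "ax": -7.5, "ay": -0.5, "az": -1.8, "claw": 0.7},
  {"tx": 0, "ty": 0, "tz": 0, "ax": -7.5, "ay": -0.5, "az": -1.8, "claw": 0.7},
  {"tx": 0, "ty": 0, "tz": 0, "ax": -7.5, "ay": -0.5, "az": -1.8, "claw": 0.7},
  {"tx": 0, "ty": 0, "tz": 0, "ax": -7.5, "ay": -0.5, "az": -1.8, "claw": 0.7},
  {"tx": 0, "ty": 0, "tz": 0, "ax": 0, "ay": 0, "az": 0, "claw": 0.7},
  {"tx": 0, "ty": 0, "tz": 0, "ax": 0, "ay": 0, "az": 0, "claw": 0.7},
])

```text
time: 10.38
eef_pos: [0.4648, -0.126, 0.191]
tool_rot: [-3.14, -0.0, 0.995]
wrist_force: [-0.4, 0.2, 0.3]
width: 0.0598
```

Run:
```python
from h import *
import pickle
a=np.radians(57);x=np.array([np.cos(a),np.sin(a),0]);z=np.array([0,0,-1.])
delta([.464,-.125,.19],np.stack([x,np.cross(z,x),z],1))
s,c=grab('wrist','w6.png');pickle.dump((s,c),open('w6.pkl','wb'))
print(proj(c,[.464,-.1245,.046],s),proj(c,[.464,-.1245,.08],s))
```

```text
t 10.4 s shift tool mm [ 0.4 -1.2  1. ] after-rot axes mm [ 0.4 -1.2  1. ] turn deg [-0.1  -0.01  0.02] F [-0.4  0.2  0.3] w 0.0598
[[318.48690318 189.22989603]] [[318.22128116 199.32554979]]
```

View pics/w6.png

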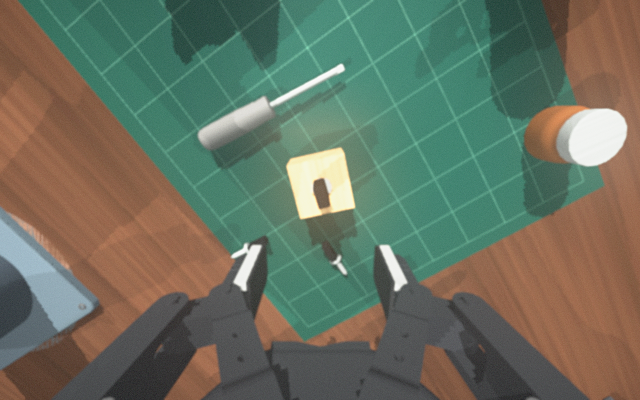

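Run:
```python
import cv2
a=cv2.imread('pics/w6.png')
cv2.imwrite('pics/z8.png',cv2.resize(a[140:230,270:370],None,fx=6,fy=6,interpolation=cv2.INTER_CUBIC))
```

```text
(no output)
```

View pics/z8.png

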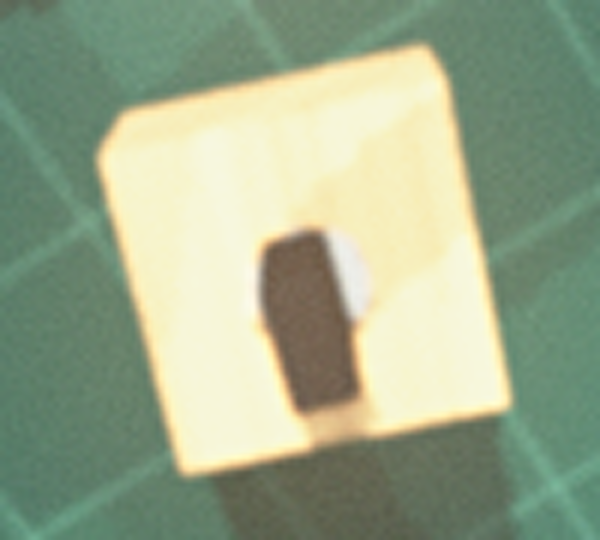

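Run:
```python
from h import *
import pickle
s,c=pickle.load(open('w6.pkl','rb'))
z=lambda x,y:ray(c,(270+(x+.5)/6-.5,140+(y+.5)/6-.5),s)
p=[plane(z(*q),.08) for q in [(332,280),(358,400),(300,410),(272,312)]]
print(np.array(p).round(4),'center bottom edge',)
d=p[1]-p[0];print(np.degrees(np.arctan2(d[1],d[0])),'left',np.degrees(np.arctan2(*(p[2]-p[3])[1::-1])), 'short',np.degrees(np.arctan2(*(p[1]-p[2])[1::-1])), np.linalg.norm(p[1]-p[2]))
st=[plane(z(*q),.042) for q in [(120,112),(427,47)]]  # rear top edge approx
st2=[plane(z(*q),.042) for q in [(183,472),(510,405),(445,80),(102,158)]]
print(np.array(st2).round(4))
u=np.array([np.cos(np.radians(46)),np.sin(np.radians(46))])
```

```text
[[ 0.476  -0.1173  0.08  ]
 [ 0.4689 -0.1358  0.08  ]
 [ 0.4604 -0.1323  0.08  ]
 [ 0.4655 -0.1166  0.08  ]] center bottom edge
-110.8705792186496 left -107.96206361066832 short -22.56719063151388 0.009194947428278017
[[ 0.4284 -0.1422  0.042 ]
 [ 0.4852 -0.1635  0.042 ]
 [ 0.5058 -0.1073  0.042 ]
 [ 0.4494 -0.0866  0.042 ]]
```

Run:
```python
from h import *
a=np.radians(69.5);x=np.array([np.cos(a),np.sin(a),0]);z=np.array([0,0,-1.])
delta([.467,-.1243,.056],np.stack([x,np.cross(z,x),z],1))
```

```text
t 10.4 s shift tool mm [  2.7   0.6 134.9] after-rot axes mm [  2.6   1.  134.9] turn deg [ -0.07   0.   -12.5 ] F [-0.3  0.3  1.1] w 0.0595
```

Emit:
drive_tool([
  {"tx": 0.0027, "ty": 0.0006, "tz": 0.015, "ax": 0, "ay": 0, "az": -6.25, "claw": 0.7},
  {"tx": 0, "ty": 0, "tz": 0.025, "ax": 0, "ay": 0, "az": -6.25, "claw": 0.7},
  {"tx": 0, "ty": 0, "tz": 0.025, "ax": 0, "ay": 0, "az": 0, "claw": 0.7},
  {"tx": 0, "ty": 0, "tz": 0, "ax": 0, "ay": 0, "az": 0, "claw": 0.7},
  {"tx": 0, "ty": 0, "tz": 0, "ax": 0, "ay": 0, "az": 0, "claw": 0.7},
])

```text
time: 11.05
eef_pos: [0.4672, -0.1243, 0.1262]
tool_rot: [-3.141, 0.0, 1.213]
wrist_force: [-0.7, -0.1, 0.6]
width: 0.0598
```

Run:
```python
from h import *
import pickle
a=np.radians(69.5);x=np.array([np.cos(a),np.sin(a),0]);z=np.array([0,0,-1.])
delta([.467,-.1243,.056],np.stack([x,np.cross(z,x),z],1))
s,c=grab('wrist','w7.png');pickle.dump((s,c),open('w7.pkl','wb'))
a=cv2.imread('pics/w7.png')
cv2.imwrite('pics/z9.png',cv2.resize(a[130:330,220:420],None,fx=3,fy=3,interpolation=cv2.INTER_CUBIC))
```

```text
t 11.1 s shift tool mm [-0.1 -0.2 70.2] after-rot axes mm [-0.1 -0.2 70.2] turn deg [-0.01  0.01  0.01] F [-0.7 -0.1  0.6] w 0.0598
```

View pics/z9.png

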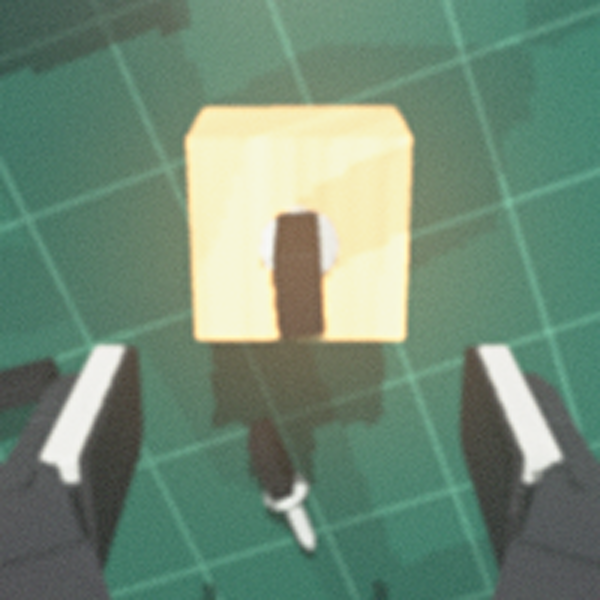

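Emit:
drive_tool([
  {"tx": 0, "ty": 0, "tz": 0.015, "ax": 0, "ay": 0, "az": 0, "claw": 0.6},
  {"tx": 0, "ty": 0, "tz": 0.015, "ax": 0, "ay": 0, "az": 0, "claw": 0.6},
  {"tx": 0, "ty": 0, "tz": 0.015, "ax": 0, "ay": 0, "az": 0, "claw": 0.6},
  {"tx": 0, "ty": 0, "tz": 0.015, "ax": 0, "ay": 0, "az": 0, "claw": 0.6},
  {"tx": 0, "ty": 0, "tz": 0.01, "ax": 0, "ay": 0, "az": 0, "claw": 0.6},
  {"tx": 0, "ty": 0, "tz": 0, "ax": 0, "ay": 0, "az": 0, "claw": 0.6},
  {"tx": 0, "ty": 0, "tz": 0, "ax": 0, "ay": 0, "az": 0, "claw": 0.2},
  {"tx": 0, "ty": 0, "tz": 0, "ax": 0, "ay": 0, "az": 0, "claw": 0},
  {"tx": 0, "ty": 0, "tz": 0, "ax": 0, "ay": 0, "az": 0, "claw": 0},
  {"tx": 0, "ty": 0, "tz": 0, "ax": 0, "ay": 0, "az": 0, "claw": 0},
  {"tx": 0, "ty": 0, "tz": 0, "ax": 0, "ay": 0, "az": 0, "claw": 0},
  {"tx": 0, "ty": 0, "tz": 0, "ax": 0, "ay": 0, "az": 0, "claw": 0},
], force=40)

```text
time: 12.6
eef_pos: [0.467, -0.1235, 0.0562]
tool_rot: [3.141, -0.001, 1.214]
wrist_force: [0.1, 0.8, 6.0]
width: 0.0115
```

Run:
```python
from h import *
a=np.radians(69.5);x=np.array([np.cos(a),np.sin(a),0]);z=np.array([0,0,-1.])
delta([.467,-.1243,.056],np.stack([x,np.cross(z,x),z],1))
s,c=grab('side','s3.png')
a=cv2.imread('pics/s3.png')
cv2.imwrite('pics/z10.png',cv2.resize(a[180:330,240:390],None,fx=4,fy=4,interpolation=cv2.INTER_CUBIC))
```

```text
t 12.6 s shift tool mm [-0.8  0.3  0.2] after-rot axes mm [-0.8  0.3  0.2] turn deg [ 0.02 -0.04  0.07] F [0.1 0.8 6. ] w 0.0115
```

View pics/z10.png

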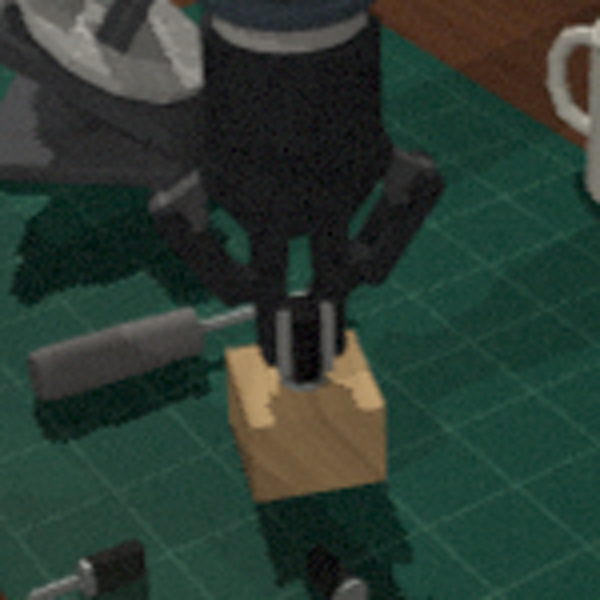

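Emit:
drive_tool([
  {"tx": 0, "ty": 0, "tz": -0.01, "ax": 0, "ay": 0, "az": 0, "claw": 0},
  {"tx": 0, "ty": 0, "tz": -0.02, "ax": 0, "ay": 0, "az": 0, "claw": 0},
  {"tx": 0, "ty": 0, "tz": -0.03, "ax": 0, "ay": 0, "az": 0, "claw": 0},
  {"tx": 0, "ty": 0, "tz": -0.04, "ax": 0, "ay": 0, "az": 0, "claw": 0},
  {"tx": 0, "ty": 0, "tz": -0.04, "ax": 0, "ay": 0, "az": 0, "claw": 0},
  {"tx": 0, "ty": 0, "tz": -0.02, "ax": 0, "ay": 0, "az": 0, "claw": 0},
  {"tx": 0, "ty": 0, "tz": 0, "ax": 0, "ay": 0, "az": 0, "claw": 0},
  {"tx": 0, "ty": 0, "tz": 0, "ax": 0, "ay": 0, "az": 0, "claw": 0},
])

```text
time: 13.65
eef_pos: [0.4659, -0.1231, 0.2149]
tool_rot: [-3.14, -0.0, 1.214]
wrist_force: [-0.6, 0.7, -1.6]
width: 0.0115
```

Run:
```python
from h import *
import pickle
L=np.array([.513,.209,.105]);R=lugframe(np.radians(139.7))
L2=L+R@[-.0016,-.003,0]
delta(L2+R@[0,0,.12],toolR(R,0))
s,c=grab('wrist','w8.png');pickle.dump((s,c),open('w8.pkl','wb'))
T=Rn.from_euler('xyz',s['tool_rot']).as_matrix()
for h in [.0142,.0482]: print(proj(c,s['eef_pos']+T@[0,0,h],s))
```

```text
t 13.7 s shift tool mm [309.6 -13.    6.8] after-rot axes mm [ 98.4 286.7  64.7] turn deg [ 18.24  26.06 -68.44] F [-0.6  0.7 -1.6] w 0.0115
[[319.15281309 250.76647821]]
[[319.31488203 227.62353257]]
```

View pics/w8.png

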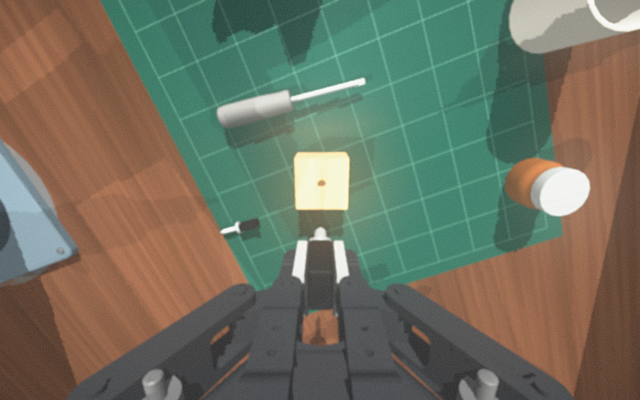

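Run:
```python
from h import *
import pickle
s,c=pickle.load(open('w8.pkl','rb'))
a=cv2.imread('pics/w8.png')
cv2.imwrite('pics/z11.png',cv2.resize(a[170:290,270:370],None,fx=5,fy=5,interpolation=cv2.INTER_CUBIC))
print(plane(ray(c,(321,183),s),.042))
T=Rn.from_euler('xyz',s['tool_rot']).as_matrix()
for x in [-.002,0,.002]: print(proj(c,s['eef_pos']+T@[x,0,.0482],s))
```

```text
[ 0.46714833 -0.12342046  0.042     ]
[[319.31737378 230.18945185]]
[[319.31488203 227.62353257]]
[[319.31237507 225.0413084 ]]
```

View pics/z11.png

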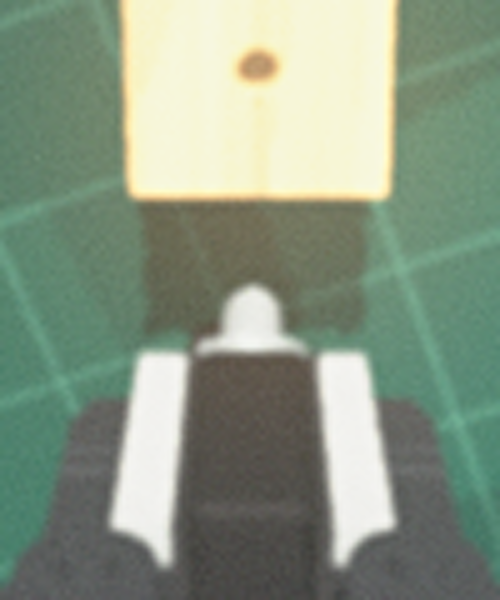

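Emit:
drive_tool([
  {"tx": 0.015, "ty": -0.0006, "tz": 0, "ax": 0, "ay": 0, "az": 0, "claw": 0},
  {"tx": 0.031, "ty": -0.0013, "tz": 0, "ax": 0, "ay": 0, "az": 0, "claw": 0},
  {"tx": 0.031, "ty": -0.0013, "tz": 0, "ax": 0, "ay": 0, "az": 0, "claw": 0},
  {"tx": 0.031, "ty": -0.0013, "tz": 0, "ax": 0, "ay": 0, "az": 0, "claw": 0},
  {"tx": 0.031, "ty": -0.0013, "tz": 0, "ax": 0, "ay": 0, "az": 0, "claw": 0},
  {"tx": 0.031, "ty": -0.0013, "tz": 0, "ax": 0, "ay": 0, "az": 0, "claw": 0},
  {"tx": 0.031, "ty": -0.0013, "tz": 0, "ax": 0, "ay": 0, "az": 0, "claw": 0},
  {"tx": 0.031, "ty": -0.0013, "tz": 0, "ax": 0, "ay": 0, "az": 0, "claw": 0},
  {"tx": 0.031, "ty": -0.0013, "tz": 0, "ax": 0, "ay": 0, "az": 0, "claw": 0},
  {"tx": 0.031, "ty": -0.0013, "tz": 0, "ax": 0, "ay": 0, "az": 0, "claw": 0},
  {"tx": 0.015, "ty": -0.0006, "tz": 0, "ax": 0, "ay": 0, "az": 0, "claw": 0},
])

```text
time: 15.08
eef_pos: [0.5619, 0.1735, 0.2147]
tool_rot: [-3.14, 0.0, 1.217]
wrist_force: [0.5, -0.3, -0.7]
width: 0.0112
```

Emit:
drive_tool([
  {"tx": 0, "ty": 0, "tz": 0, "ax": 1.82, "ay": 2.6, "az": -6.84, "claw": 0},
  {"tx": 0, "ty": 0, "tz": 0, "ax": 1.82, "ay": 2.6, "az": -6.84, "claw": 0},
  {"tx": 0, "ty": 0, "tz": 0, "ax": 1.82, "ay": 2.6, "az": -6.84, "claw": 0},
  {"tx": 0, "ty": 0, "tz": 0, "ax": 1.82, "ay": 2.6, "az": -6.84, "claw": 0},
  {"tx": 0, "ty": 0, "tz": 0, "ax": 1.82, "ay": 2.6, "az": -6.84, "claw": 0},
  {"tx": 0, "ty": 0, "tz": 0, "ax": 1.82, "ay": 2.6, "az": -6.84, "claw": 0},
  {"tx": 0, "ty": 0, "tz": 0, "ax": 1.82, "ay": 2.6, "az": -6.84, "claw": 0},
  {"tx": 0, "ty": 0, "tz": 0, "ax": 1.82, "ay": 2.6, "az": -6.84, "claw": 0},
  {"tx": 0, "ty": 0, "tz": 0, "ax": 1.82, "ay": 2.6, "az": -6.84, "claw": 0},
  {"tx": 0, "ty": 0, "tz": 0, "ax": 1.82, "ay": 2.6, "az": -6.84, "claw": 0},
  {"tx": 0, "ty": 0, "tz": 0, "ax": 0, "ay": 0, "az": 0, "claw": 0},
  {"tx": 0, "ty": 0, "tz": 0, "ax": 0, "ay": 0, "az": 0, "claw": 0},
])

```text
time: 16.58
eef_pos: [0.5622, 0.1705, 0.2155]
tool_rot: [-3.141, -0.521, 2.434]
wrist_force: [0.8, -0.3, 0.0]
width: 0.0113
```

Run:
```python
from h import *
import pickle
L=np.array([.513,.209,.105]);R=lugframe(np.radians(139.7))
L2=L+R@[-.0017,-.0035,0]
delta(L2+R@[0,0,.12],toolR(R,0))
s,c=grab('wrist','w9.png');pickle.dump((s,c),open('w9.pkl','wb'));print(s['joint_pos'].round(2))
T=Rn.from_euler('xyz',s['tool_rot']).as_matrix()
for h in [.0142,.0482]: print(proj(c,s['eef_pos']+T@[0,0,h],s))
print(proj(c,L2,s))
a=cv2.imread('pics/w9.png')
cv2.imwrite('pics/z12.png',cv2.resize(a[100:260,220:420],None,fx=3.5,fy=3.5,interpolation=cv2.INTER_CUBIC))
```

```text
t 16.6 s shift tool mm [-2.9  1.1  6.9] after-rot axes mm [-2.9  1.1  6.9] turn deg [ 0.06  0.17 -0.19] F [ 0.8 -0.3  0. ] w 0.0113
[-0.23  0.67  0.11  1.48 -0.46  1.38  0.91]
[[318.95896965 249.04469731]]
[[319.16363255 226.20328899]]
[[320.40095464 196.5608786 ]]
```

View pics/z12.png

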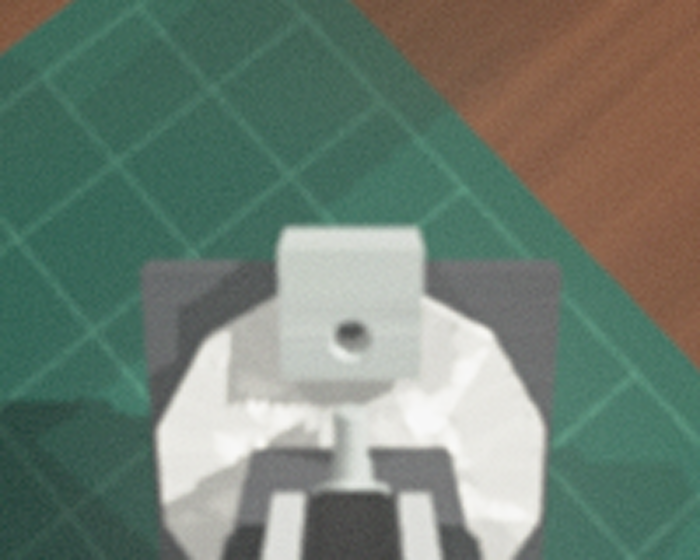

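Run:
```python
from h import *
import pickle
s,c=pickle.load(open('w9.pkl','rb'))
a=cv2.imread('pics/w9.png')
cv2.imwrite('pics/z13.png',cv2.resize(a[180:280,270:370],None,fx=6,fy=6,interpolation=cv2.INTER_CUBIC))
T=Rn.from_euler('xyz',s['tool_rot']).as_matrix()
for q in [(0,0,.0482),(.011,0,.0142),(0,0,.0482),(.002,0,.0482),(.005,0,.0482)]: print(q,((proj(c,s['eef_pos']+T@q,s)-[270,180]+.5)*6).round())
```

```text
(0, 0, 0.0482) [[298. 280.]]
(0.011, 0, 0.0142) [[297. 316.]]
(0, 0, 0.0482) [[298. 280.]]
(0.002, 0, 0.0482) [[298. 265.]]
(0.005, 0, 0.0482) [[298. 241.]]
```

View pics/z13.png

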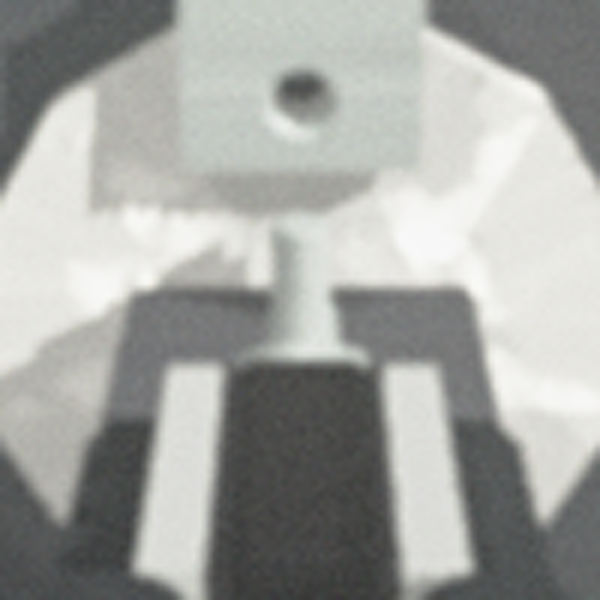

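Emit:
drive_tool([
  {"tx": -0.0029, "ty": 0.0011, "tz": 0.015, "ax": 0.06, "ay": 0.17, "az": -0.19, "claw": 0},
  {"tx": 0, "ty": 0, "tz": 0.015, "ax": 0, "ay": 0, "az": 0, "claw": 0},
  {"tx": 0, "ty": 0, "tz": 0.015, "ax": 0, "ay": 0, "az": 0, "claw": 0},
  {"tx": 0, "ty": 0, "tz": 0.012, "ax": 0, "ay": 0, "az": 0, "claw": 0},
  {"tx": 0, "ty": 0, "tz": 0.008, "ax": 0, "ay": 0, "az": 0, "claw": 0},
  {"tx": 0, "ty": 0, "tz": 0, "ax": 0, "ay": 0, "az": 0, "claw": 0},
  {"tx": 0, "ty": 0, "tz": 0, "ax": 0, "ay": 0, "az": 0, "claw": 0},
])

```text
time: 17.5
eef_pos: [0.5407, 0.1906, 0.1584]
tool_rot: [3.14, -0.523, 2.441]
wrist_force: [0.5, -0.4, -0.9]
width: 0.0116
```

Run:
```python
from h import *
import pickle
L=np.array([.513,.209,.105]);R=lugframe(np.radians(139.7))
L2=L+R@[-.0017,-.0035,0]
delta(L2+R@[0,0,.056],toolR(R,0))
s,c=grab('wrist','w10.png');pickle.dump((s,c),open('w10.pkl','wb'))
T=Rn.from_euler('xyz',s['tool_rot']).as_matrix()
a=cv2.imread('pics/w10.png')
b=cv2.resize(a[160:260,270:370],None,fx=6,fy=6,interpolation=cv2.INTER_CUBIC)
print('tip',((proj(c,s['eef_pos']+T@[0,0,.0482],s)-[270,160]+.5)*6).round(),'L',((proj(c,L2,s)-[270,160]+.5)*6).round())
s,c=grab('side','s4.png');a=cv2.imread('pics/s4.png')
b2=cv2.resize(a[130:230,210:310],None,fx=6,fy=6,interpolation=cv2.INTER_CUBIC)
cv2.imwrite('pics/z14.png',b);cv2.imwrite('pics/z15.png',b2)
```

```text
t 17.5 s shift tool mm [ 0.2 -0.4  6.7] after-rot axes mm [ 0.2 -0.4  6.7] turn deg [0.03 0.01 0.15] F [ 0.5 -0.4 -0.9] w 0.0116
tip [[298. 400.]] L [[295. 353.]]
```

View pics/z14.png

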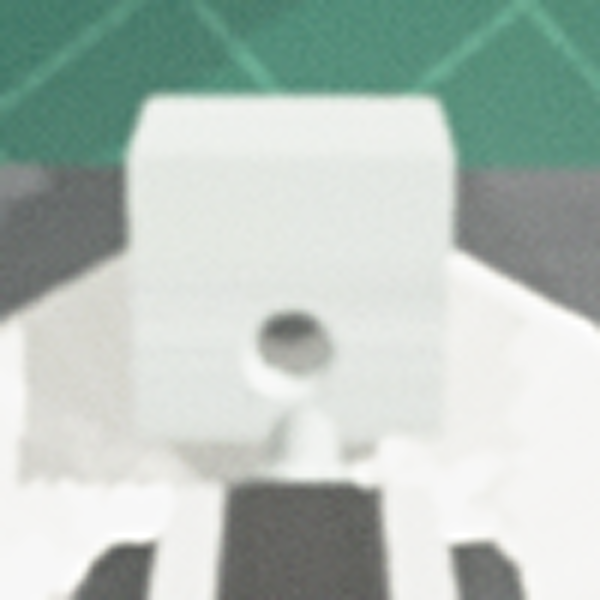

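View pics/z15.png

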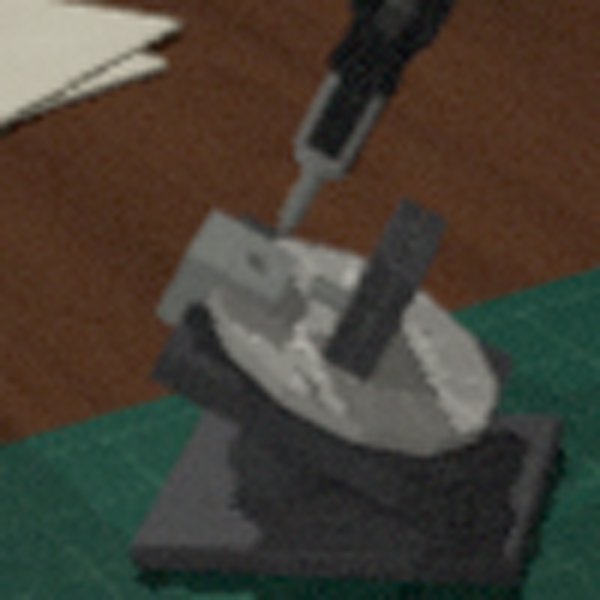

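Run:
```python
from h import *
import pickle
s,cw=pickle.load(open('w10.pkl','rb'));c=pickle.load(open('d0.pkl','rb'))['side'][1]
T=Rn.from_euler('xyz',s['tool_rot']).as_matrix()
R=lugframe(np.radians(139.7));L=np.array([.513,.209,.105]);L2=L+R@[-.0017,-.0035,0]
k=lambda X:((proj(c,X)-[210,130]+.5)*6).round()
print('tip',k(s['eef_pos']+T@[0,0,.0482]),'sh',k(s['eef_pos']+T@[0,0,.0142]),'L2',k(L2),'L',k(L))
print('per mm x',k(L2+R[:,0]*.01)-k(L2),'y',k(L2+R[:,1]*.01)-k(L2),'z',k(L2+R[:,2]*.01)-k(L2))
z=lambda x,y:ray(cw,(270+(x+.5)/6-.5,160+(y+.5)/6-.5),s)
# shank axis points in tool frame in plane x=0
for p in [(310.5,425),(310.5,455)]:
  o,d=z(*p);X=o+d*((s['eef_pos']-o)@T[:,0])/(d@T[:,0]);print('shank pt tool mm',(T.T@(X-s['eef_pos'])*1e3).round(1))
s2,c2=grab('scene','sc2.png');a=cv2.imread('pics/sc2.png')
cv2.imwrite('pics/z16.png',cv2.resize(a[205:305,370:470],None,fx=6,fy=6,interpolation=cv2.INTER_CUBIC))
k=lambda X:((proj(c2,X)-[370,205]+.5)*6).round()
print('scene tip',k(s['eef_pos']+T@[0,0,.0482]),'sh',k(s['eef_pos']+T@[0,0,.0142]),'L2',k(L2),'L',k(L))
```

```text
tip [[283. 232.]] sh [[320. 162.]] L2 [[266. 262.]] L [[260. 263.]]
per mm x [[-23. -13.]] y [[-6. 11.]] z [[ 11. -21.]]
shank pt tool mm [ 0.   1.5 41. ]
shank pt tool mm [-0.   1.5 33. ]
scene tip [[291. 307.]] sh [[252. 247.]] L2 [[308. 329.]] L [[312. 319.]]
```

View pics/z16.png

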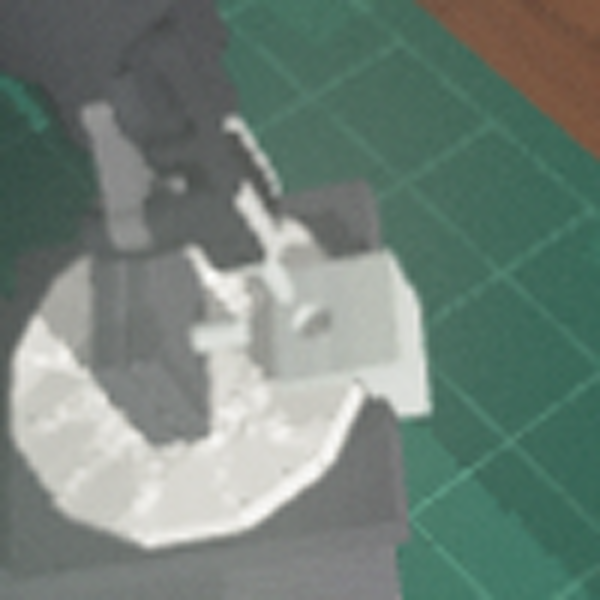

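Run:
```python
import cv2,numpy as np
a=cv2.imread('pics/s4.png')[155:185,235:275];b=cv2.imread('pics/sc2.png')[235:270,405:440]
A=cv2.resize(a,None,fx=10,fy=10,interpolation=cv2.INTER_LANCZOS4);B=cv2.resize(b,None,fx=10,fy=10,interpolation=cv2.INTER_LANCZOS4)
o=np.zeros((350,760,3),np.uint8);o[:300,:400]=A*1;o[:350,405:755]=B
o=cv2.convertScaleAbs(o,alpha=1.3);cv2.imwrite('pics/z17.png',o)
```

```text
(no output)
```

View pics/z17.png

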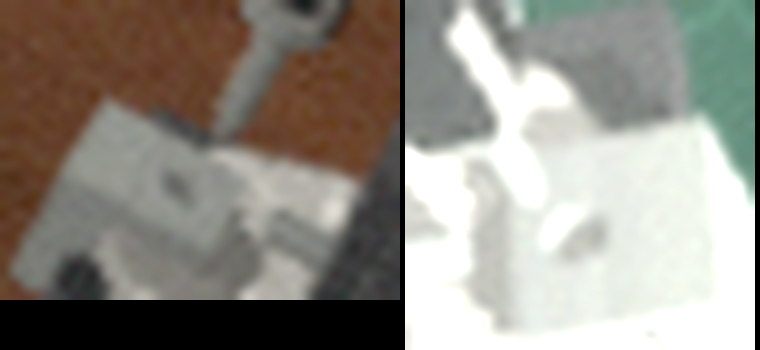

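Emit:
drive_tool([
  {"tx": 0.0023, "ty": -0.0018, "tz": 0, "ax": 0, "ay": 0, "az": 0, "claw": 0},
  {"tx": 0, "ty": 0, "tz": 0.005, "ax": 0, "ay": 0, "az": 0, "claw": 0},
  {"tx": 0, "ty": 0, "tz": 0.005, "ax": 0, "ay": 0, "az": 0, "claw": 0},
  {"tx": 0, "ty": 0, "tz": 0, "ax": 0, "ay": 0, "az": 0, "claw": 0},
  {"tx": 0, "ty": 0, "tz": 0, "ax": 0, "ay": 0, "az": 0, "claw": 0},
])

```text
time: 18.27
eef_pos: [0.5337, 0.194, 0.1504]
tool_rot: [3.14, -0.524, 2.441]
wrist_force: [-0.5, -0.8, -1.9]
width: 0.0118
```

```bash
cat > look.py <<'E'
from h import *
import pickle,sys
n=sys.argv[1]
s,c=grab('wrist','w%s.png'%n);pickle.dump((s,c),open('w%s.pkl'%n,'wb'))
s2,_=grab('side','s%s.png'%n);grab('scene','sc%s.png'%n)
R=lugframe(np.radians(139.7));L=np.array([.513,.209,.105]);L2=L+R@[-.0017,-.0035,0]
print('t',s2['time'],'tcp rel L2 mm',(1e3*R.T@(s['eef_pos']-L2)).round(1),'F lug',(R.T@s2['wrist_force']).round(1),'w',round(s['width'],4),'tilt',np.degrees(Rn.from_matrix(toolR(R,0).T@Rn.from_euler('xyz',s['tool_rot']).as_matrix()).as_rotvec()).round(2))
W=cv2.imread('pics/w%s.png'%n);a=cv2.imread('pics/s%s.png'%n)[145:190,225:275];b=cv2.imread('pics/sc%s.png'%n)[225:275,390:445]
o=np.zeros((600,800,3),np.uint8)
o[:,:360]=cv2.resize(W[180:280,290:350],None,fx=6,fy=6,interpolation=cv2.INTER_CUBIC)
x=cv2.resize(a,None,fx=6,fy=6,interpolation=cv2.INTER_CUBIC);o[:x.shape[0],370:370+x.shape[1]]=cv2.convertScaleAbs(x,alpha=1.4)
x=cv2.resize(b,None,fx=6,fy=6,interpolation=cv2.INTER_CUBIC);o[290:290+x.shape[0],370:370+x.shape[1]]=x
cv2.imwrite('pics/L%s.png'%n,o)
E
python3 look.py 11
```

```text
t 18.325 tcp rel L2 mm [ 2.3  1.5 52.1] F lug [-0.9 -0.4 -0.4] w 0.0118 tilt [ 0.01  0.03 -0.15]
```

View pics/L11.png

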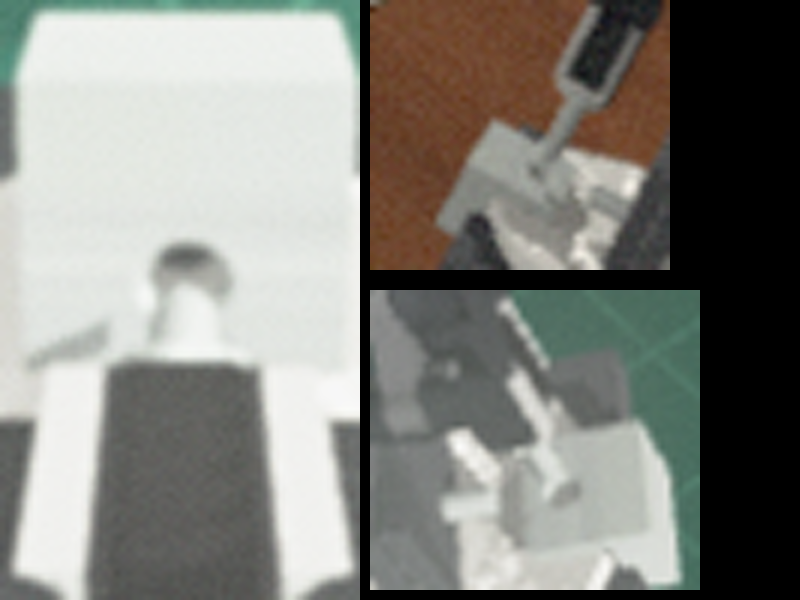

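Emit:
drive_tool([
  {"tx": 0, "ty": 0, "tz": 0.004, "ax": 0, "ay": 0, "az": 0, "claw": 0},
  {"tx": 0, "ty": 0, "tz": 0.004, "ax": 0, "ay": 0, "az": 0, "claw": 0},
  {"tx": 0, "ty": 0, "tz": 0.003, "ax": 0, "ay": 0, "az": 0, "claw": 0},
  {"tx": 0, "ty": 0, "tz": 0, "ax": 0, "ay": 0, "az": 0, "claw": 0},
])

```text
time: 18.92
eef_pos: [0.5292, 0.1977, 0.1407]
tool_rot: [3.141, -0.525, 2.441]
wrist_force: [0.3, 0.2, -0.8]
width: 0.0114
```

```bash
python3 look.py 12
```

```text
t 18.975 tcp rel L2 mm [ 2.5  1.6 40.7] F lug [ 0.6  0.8 -0.8] w 0.0114 tilt [ 0.04  0.06 -0.15]
```

View pics/L12.png

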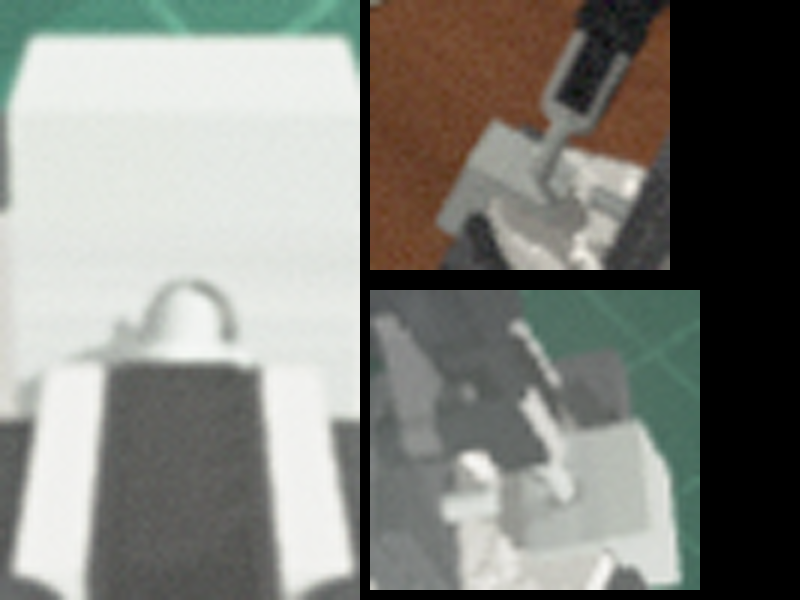

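Emit:
drive_tool([
  {"tx": 0, "ty": 0.0005, "tz": 0.003, "ax": 0, "ay": 0, "az": 0, "claw": 0},
  {"tx": 0, "ty": 0, "tz": 0.004, "ax": 0, "ay": 0, "az": 0, "claw": 0},
  {"tx": 0, "ty": 0, "tz": 0.004, "ax": 0, "ay": 0, "az": 0, "claw": 0},
  {"tx": 0, "ty": 0, "tz": 0, "ax": 0, "ay": 0, "az": 0, "claw": 0},
])

```text
time: 19.58
eef_pos: [0.5252, 0.2016, 0.1311]
tool_rot: [3.141, -0.525, 2.441]
wrist_force: [0.6, -0.6, -1.4]
width: 0.0115
```

```bash
python3 look.py 13
```

```text
t 19.625 tcp rel L2 mm [ 2.6  1.2 29.6] F lug [ 0.8  0.4 -1.1] w 0.0115 tilt [ 0.05  0.07 -0.15]
```

View pics/L13.png

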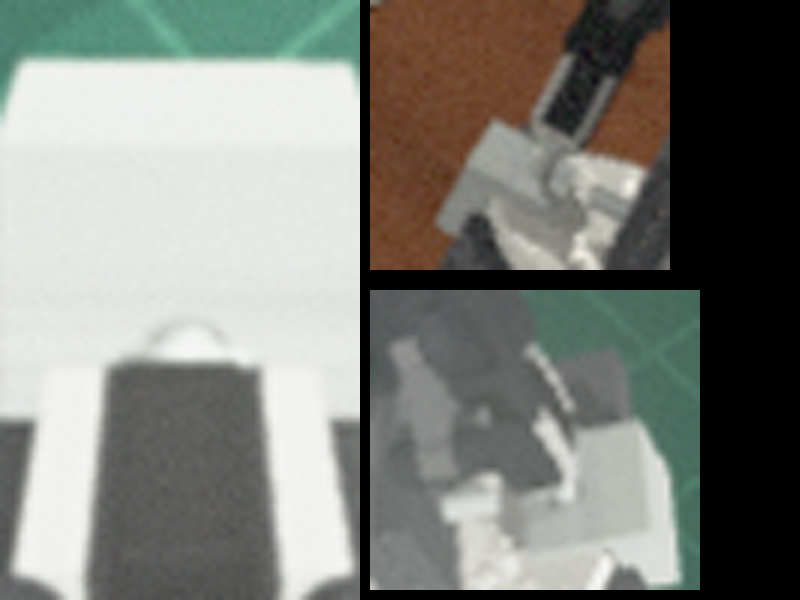

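Emit:
drive_tool([
  {"tx": 0, "ty": 0, "tz": 0.004, "ax": 0, "ay": 0, "az": 0, "claw": 0},
  {"tx": 0, "ty": 0, "tz": 0.004, "ax": 0, "ay": 0, "az": 0, "claw": 0},
  {"tx": 0, "ty": 0, "tz": 0.004, "ax": 0, "ay": 0, "az": 0, "claw": 0},
  {"tx": 0, "ty": 0, "tz": 0, "ax": 0, "ay": 0, "az": 0, "claw": 0},
])

```text
time: 20.23
eef_pos: [0.5206, 0.2055, 0.1207]
tool_rot: [3.141, -0.525, 2.441]
wrist_force: [0.4, 1.0, -0.4]
width: 0.0113
```

```bash
python3 look.py 14
```

```text
t 20.275 tcp rel L2 mm [ 2.6  1.2 17.6] F lug [ 0.4  0.  -0.3] w 0.0113 tilt [ 0.05  0.07 -0.15]
```

View pics/L14.png

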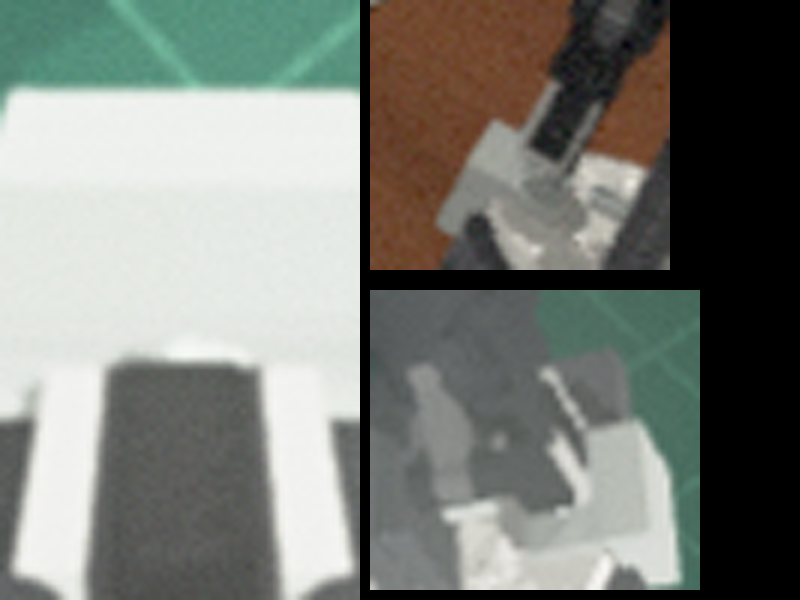

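Still no contact force. I'll go down in small steps until the shoulder touches.

Emit:
drive_tool([
  {"tx": 0, "ty": 0, "tz": 0.0015, "ax": 0, "ay": 0, "az": 0, "claw": 0},
  {"tx": 0, "ty": 0, "tz": 0.001, "ax": 0, "ay": 0, "az": 0, "claw": 0},
  {"tx": 0, "ty": 0, "tz": 0, "ax": 0, "ay": 0, "az": 0, "claw": 0},
])

```text
time: 20.75
eef_pos: [0.52, 0.2062, 0.1188]
tool_rot: [3.14, -0.524, 2.441]
wrist_force: [0.3, 0.1, -0.0]
width: 0.0116
```

Emit:
drive_tool([
  {"tx": 0, "ty": 0, "tz": 0.001, "ax": 0, "ay": 0, "az": 0, "claw": 0},
  {"tx": 0, "ty": 0, "tz": 0, "ax": 0, "ay": 0, "az": 0, "claw": 0},
])

```text
time: 21.0
eef_pos: [0.5197, 0.2065, 0.118]
tool_rot: [3.14, -0.524, 2.441]
wrist_force: [0.2, 0.4, -1.1]
width: 0.0116
```

Emit:
drive_tool([
  {"tx": 0, "ty": 0, "tz": 0.001, "ax": 0, "ay": 0, "az": 0, "claw": 0},
  {"tx": 0, "ty": 0, "tz": 0, "ax": 0, "ay": 0, "az": 0, "claw": 0},
])

```text
time: 21.25
eef_pos: [0.5195, 0.2068, 0.1173]
tool_rot: [3.14, -0.524, 2.441]
wrist_force: [-0.1, -0.2, 0.2]
width: 0.0114
```

```bash
python3 look.py 15
```

```text
t 21.3 tcp rel L2 mm [ 2.3  1.  13.8] F lug [-0.6  0.6  0.3] w 0.0114 tilt [-0.    0.02 -0.15]
```

Emit:
drive_tool([
  {"tx": 0, "ty": 0, "tz": 0.001, "ax": 0, "ay": 0, "az": 0, "claw": 0},
  {"tx": 0, "ty": 0, "tz": 0, "ax": 0, "ay": 0, "az": 0, "claw": 0},
])

```text
time: 21.65
eef_pos: [0.5195, 0.2068, 0.1172]
tool_rot: [3.14, -0.524, 2.441]
wrist_force: [0.4, -2.1, 5.9]
width: 0.0113
```

Emit:
drive_tool([
  {"tx": 0, "ty": 0, "tz": 0.001, "ax": 0, "ay": 0, "az": 0, "claw": 0},
  {"tx": 0, "ty": 0, "tz": 0, "ax": 0, "ay": 0, "az": 0, "claw": 0},
])

```text
time: 21.9
eef_pos: [0.5195, 0.2068, 0.1172]
tool_rot: [3.139, -0.524, 2.441]
wrist_force: [0.7, -4.7, 12.3]
width: 0.0114
```

Emit:
drive_tool([
  {"tx": 0, "ty": 0, "tz": 0.001, "ax": 0, "ay": 0, "az": 0, "claw": 0},
  {"tx": 0, "ty": 0, "tz": 0, "ax": 0, "ay": 0, "az": 0, "claw": 0},
])

```text
time: 22.15
eef_pos: [0.5195, 0.2068, 0.1171]
tool_rot: [3.139, -0.523, 2.441]
wrist_force: [-0.1, -7.1, 18.2]
width: 0.0113
```

```bash
python3 look.py 16
```

```text
t 22.2 tcp rel L2 mm [ 2.3  1.  13.7] F lug [ 6.3  4.7 17.9] w 0.0113 tilt [-0.08 -0.01 -0.15]
```

View pics/L16.png

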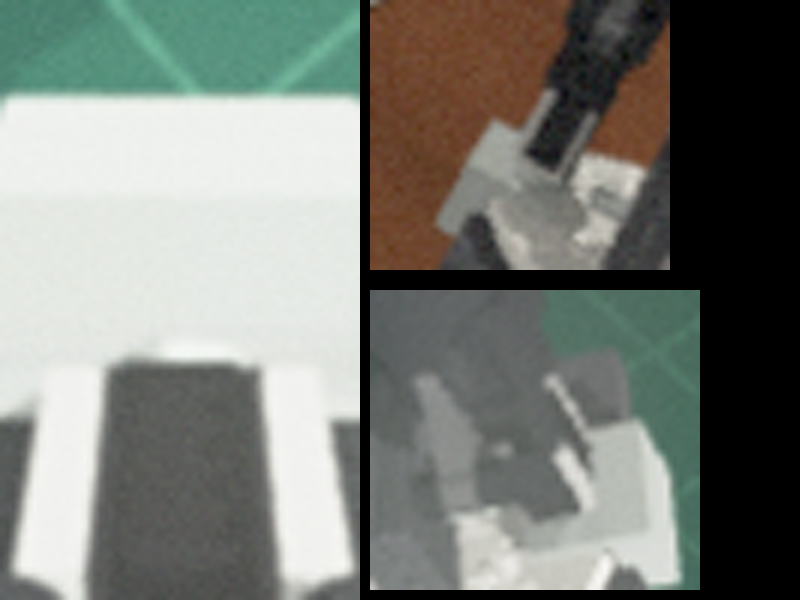

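The shoulder made firm contact at the expected height. I'll take the push off, open, and back away along the axis.

Emit:
drive_tool([
  {"tx": 0, "ty": 0, "tz": -0.0025, "ax": 0, "ay": 0, "az": 0, "claw": 0},
  {"tx": 0, "ty": 0, "tz": 0, "ax": 0, "ay": 0, "az": 0, "claw": 0.3},
  {"tx": 0, "ty": 0, "tz": 0, "ax": 0, "ay": 0, "az": 0, "claw": 0.6},
  {"tx": 0, "ty": 0, "tz": 0, "ax": 0, "ay": 0, "az": 0, "claw": 0.6},
  {"tx": 0, "ty": 0, "tz": 0, "ax": 0, "ay": 0, "az": 0, "claw": 0.6},
  {"tx": 0, "ty": 0, "tz": -0.01, "ax": 0, "ay": 0, "az": 0, "claw": 0.6},
  {"tx": 0, "ty": 0, "tz": -0.02, "ax": 0, "ay": 0, "az": 0, "claw": 0.6},
  {"tx": 0, "ty": 0, "tz": -0.03, "ax": 0, "ay": 0, "az": 0, "claw": 0.6},
  {"tx": 0, "ty": 0, "tz": -0.03, "ax": 0, "ay": 0, "az": 0, "claw": 0.6},
  {"tx": 0, "ty": 0, "tz": -0.02, "ax": 0, "ay": 0, "az": 0, "claw": 0.6},
  {"tx": 0, "ty": 0, "tz": 0, "ax": 0, "ay": 0, "az": 0, "claw": 0.6},
  {"tx": 0, "ty": 0, "tz": 0, "ax": 0, "ay": 0, "az": 0, "claw": 0.6},
])

```text
time: 23.8
eef_pos: [0.5605, 0.1717, 0.2114]
tool_rot: [3.141, -0.525, 2.441]
wrist_force: [0.2, 0.2, -0.8]
width: 0.0516
```

```bash
python3 look.py 17
python3 - <<'E'
import cv2,numpy as np
o=np.zeros((400,800,3),np.uint8)
W=cv2.imread('pics/w17.png');a=cv2.imread('pics/s17.png')
o[:,:400]=cv2.resize(W[120:280,240:400],(400,400),interpolation=cv2.INTER_CUBIC)
o[:,400:]=cv2.resize(a[140:240,220:320],(400,400),interpolation=cv2.INTER_CUBIC)
cv2.imwrite('pics/M17.png',o)
E
```

```text
t 23.85 tcp rel L2 mm [  2.6   1.2 122.4] F lug [ 0.2 -0.4 -0.1] w 0.0516 tilt [ 0.05  0.08 -0.15]
```

View pics/M17.png

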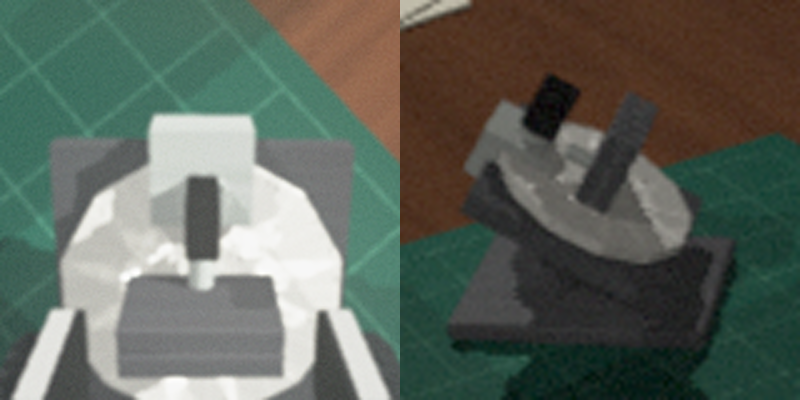

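View pics/sc17.png

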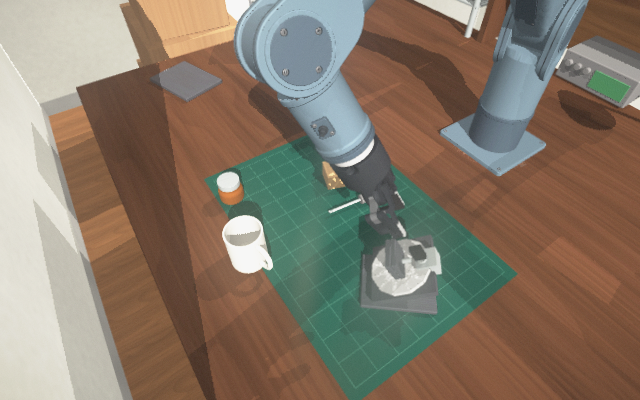

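Run:
```python
from h import *
import pickle
c=pickle.load(open('d0.pkl','rb'))['side'][1]
a=cv2.imread('pics/s17.png')
cv2.imwrite('pics/z18.png',cv2.resize(a[150:190,230:290],None,fx=12,fy=12,interpolation=cv2.INTER_CUBIC))
R=lugframe(np.radians(139.7));L=np.array([.513,.209,.105])
for L0 in (L,L+R@[-.0017,-.0035,0]):
  for h in [0,.004,.038]: print(h,((proj(c,L0+R[:,2]*h)-[230,150]+.5)*12).round())
s,cw=pickle.load(open('w17.pkl','rb'))
W=cv2.imread('pics/w17.png');cv2.imwrite('pics/z19.png',cv2.resize(W[150:250,280:360],None,fx=6,fy=6,interpolation=cv2.INTER_CUBIC))
L0=L+R@[-.0017,-.0035,0]
for y in (-.011,.011):
  for x in (-.006,.006):print((x,y),((proj(cw,L0+R@[x,y,.038],s)-[280,150]+.5)*6).round(),((proj(cw,L0+R@[y,x,.038],s)-[280,150]+.5)*6).round())
```

```text
0 [[280. 287.]]
0.004 [[289. 271.]]
0.038 [[363. 131.]]
0 [[292. 283.]]
0.004 [[301. 267.]]
0.038 [[376. 128.]]
(-0.006, -0.011) [[326. 415.]] [[290. 447.]]
(0.006, -0.011) [[328. 334.]] [[206. 447.]]
(-0.006, 0.011) [[170. 414.]] [[292. 300.]]
(0.006, 0.011) [[169. 334.]] [[205. 300.]]
```

View pics/z18.png

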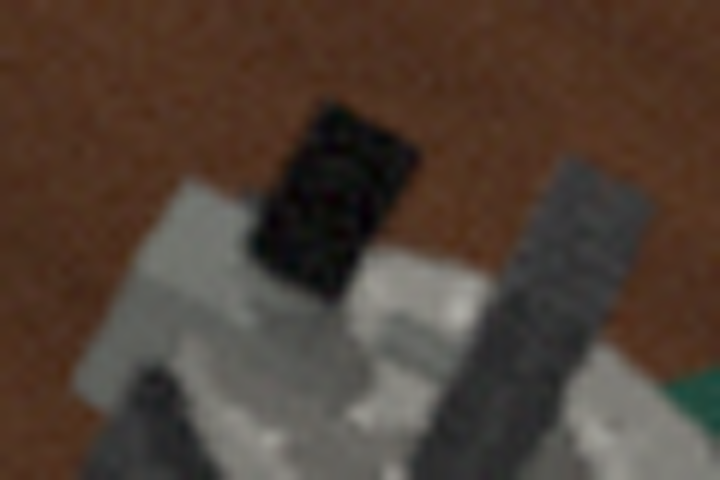

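View pics/z19.png

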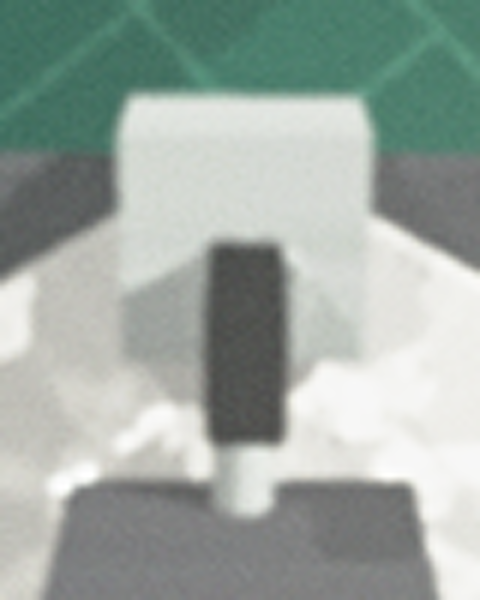

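The pin's grip top is within about 1 px of where a fully seated, axis-parallel pin should appear in both the wrist and side views. The mug and jar haven't moved, the visible part of the screwdriver hasn't either, and the wrist force is about 0. Handing in.

```bash
python3 -c "
from station import manip;print(manip.sign_off())"
```

```text
the job is handed in; nothing more can be done
None
```

I turned the vise into line, put the index pin down through the lug and flange until its shoulder was on the lug, let go, and handed the job in at about 24 s of the 61 s. `sign_off` gives no verdict, so what follows is only my own checks.

**Vise:** I gripped the jaws and turned them about 42.5° clockwise. The wrist view after release showed the flange and jaws within about 1° of in line. I did not measure the angle again after inserting the pin.

**Pin:** It went in with almost no side force. It met firm contact, up to about 18 N, within 0.5 mm of the height expected for the shoulder on the lug. After release, the wrist and side views show the top of the grip within about 1 px of where a fully seated pin parallel to the hole would be.

**Bystanders:** The mug and jar look unmoved in the last scene picture. The arm hides the screwdriver's handle there; its visible shaft is where it was. The arm ended about 11 cm clear, with wrist force near zero.

**Disagreements:**
- The fixed cameras and the wrist camera put the lug hole about 4 mm apart.
- Just before insertion the held pin appeared 2–3 mm off the hole, so I corrected by 2.3 mm and 1.8 mm from its visible offset to the hole, and it went in freely.

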